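# Stand the tipped finish tins back in their rack and lock the keeper bar

## Task

Stand every tipped tin upright, cap up, on the green lane strip of the finish rack beside the tins already standing there (all tins wholly on the strip, in any order). When all are standing, swing the raised keeper bar fully down in front of them, and only then turn both yellow turnbuttons squarely inward across its arms. Leave the sanding block, tape roll and wax jar where they are.

Things in the scene. Friction and masses are not known exactly. Their poses are not given: they have to be found in the camera images.
- rack: Finish rack, fixed: plywood base 660 (y) x 165 (x) mm, 6 mm thick. Origin at bench level halfway along the lane, 40 mm behind the green strip's front edge; x to the back, y along the lane. Back board x +56 to +68, 66 mm high, y within +-245; hinge blocks 60 mm high at x +65, y +-292. End blocks 50 (x) x 28 (y) mm at x -20, y +-305, top at z 51 mm.
- lane (a point): On the green lane strip's surface, over the rack's origin, 6 mm above the bench and slick: tins slide on it easily. The strip runs from x -40 to +56 mm and y -246 to +246 mm of the rack, between the back board and two end walls 12 mm thick, top at z 40 mm. Its front edge is open.
- bar (a joint): Hinge of the U-shaped aluminium keeper bar, rad: 0 = fully down, level in front of the tins (its stop); 1.57 = straight up behind the lane (opens to 1.85). Axis along the rack's y at rack x +65, z 45 mm. Stiff: stays where left, 2 to 5 N at the tab moves it. Crossbar 12 mm square, 130 mm from the axis; side arms 12 mm square at y +-270.
- bar_tab (a point): Middle of the red tab on the keeper bar's crossbar: 60 mm along the lane, 36 mm deep, 10 mm thick, centred 153 mm from the hinge axis at rack y 0; it reaches 171 mm from the axis.
- button_left (a joint): Yellow turnbutton at the lane's left end (+y), rad: 0 = pointing to the rack's -x, clear of the arm; grows anticlockwise seen from above; 1.57 = squarely inward across the arm; stops at -0.6 and 1.75. Pivot upright at rack x -20, y +305 mm. Blade 14 mm wide, 20 mm tall (z 53 to 73, just above the lowered arm), reaching 56 mm. Stays where left; about 1 N at the tip turns it.
- button_left_tip (a point): On the left turnbutton's blade, 50 mm from its pivot, at mid height.
- button_right (a joint): Yellow turnbutton at the lane's right end (-y), rad: 0 = pointing to the rack's -x, clear of the arm; grows clockwise seen from above; 1.57 = squarely inward across the arm; stops at -0.6 and 1.75. Pivot upright at rack x -20, y -305 mm. Blade 14 mm wide, 20 mm tall (z 53 to 73, just above the lowered arm), reaching 56 mm. Stays where left; about 1 N at the tip turns it.
- button_right_tip (a point): On the right turnbutton's blade, 50 mm from its pivot, at mid height.
- tin1: Tipped tin (3 or 4 of the four are present), lying on a broad face (36 mm high, 44 mm wide) on the bench in front of the rack. Rectangular screw-cap tin, 36 (its x) x 44 (its y) mm across, body 90 mm high, round cap 24 mm wide and 14 mm high on top; about 0.15 to 0.3 kg. Origin in the middle of the body (45 mm above the foot, 59 mm below the cap's top); z points to the cap.
- tin2: Tipped tin (3 or 4 of the four are present), lying on a broad face (36 mm high, 44 mm wide) on the bench in front of the rack. Rectangular screw-cap tin, 36 (its x) x 44 (its y) mm across, body 90 mm high, round cap 24 mm wide and 14 mm high on top; about 0.15 to 0.3 kg. Origin in the middle of the body (45 mm above the foot, 59 mm below the cap's top); z points to the cap.
- tin3: Tipped tin (3 or 4 of the four are present), lying on a broad face (36 mm high, 44 mm wide) on the bench in front of the rack. Rectangular screw-cap tin, 36 (its x) x 44 (its y) mm across, body 90 mm high, round cap 24 mm wide and 14 mm high on top; about 0.15 to 0.3 kg. Origin in the middle of the body (45 mm above the foot, 59 mm below the cap's top); z points to the cap.
- tin4: Tipped tin (3 or 4 of the four are present), lying on a broad face (36 mm high, 44 mm wide) on the bench in front of the rack. Rectangular screw-cap tin, 36 (its x) x 44 (its y) mm across, body 90 mm high, round cap 24 mm wide and 14 mm high on top; about 0.15 to 0.3 kg. Origin in the middle of the body (45 mm above the foot, 59 mm below the cap's top); z points to the cap.
- stood1: Tin already standing in the lane (1 or 2 of the six are present). Rectangular screw-cap tin, 36 (its x) x 44 (its y) mm across, body 90 mm high, round cap 24 mm wide and 14 mm high on top; about 0.15 to 0.3 kg. Origin in the middle of the body (45 mm above the foot, 59 mm below the cap's top); z points to the cap.
- stood2: Tin already standing in the lane (1 or 2 of the six are present). Rectangular screw-cap tin, 36 (its x) x 44 (its y) mm across, body 90 mm high, round cap 24 mm wide and 14 mm high on top; about 0.15 to 0.3 kg. Origin in the middle of the body (45 mm above the foot, 59 mm below the cap's top); z points to the cap.
- stood3: Tin already standing in the lane (1 or 2 of the six are present). Rectangular screw-cap tin, 36 (its x) x 44 (its y) mm across, body 90 mm high, round cap 24 mm wide and 14 mm high on top; about 0.15 to 0.3 kg. Origin in the middle of the body (45 mm above the foot, 59 mm below the cap's top); z points to the cap.
- stood4: Tin already standing in the lane (1 or 2 of the six are present). Rectangular screw-cap tin, 36 (its x) x 44 (its y) mm across, body 90 mm high, round cap 24 mm wide and 14 mm high on top; about 0.15 to 0.3 kg. Origin in the middle of the body (45 mm above the foot, 59 mm below the cap's top); z points to the cap.
- stood5: Tin already standing in the lane (1 or 2 of the six are present). Rectangular screw-cap tin, 36 (its x) x 44 (its y) mm across, body 90 mm high, round cap 24 mm wide and 14 mm high on top; about 0.15 to 0.3 kg. Origin in the middle of the body (45 mm above the foot, 59 mm below the cap's top); z points to the cap.
- stood6: Tin already standing in the lane (1 or 2 of the six are present). Rectangular screw-cap tin, 36 (its x) x 44 (its y) mm across, body 90 mm high, round cap 24 mm wide and 14 mm high on top; about 0.15 to 0.3 kg. Origin in the middle of the body (45 mm above the foot, 59 mm below the cap's top); z points to the cap.
- sanding_block: Bystander: cork sanding block 112 x 67 x 32 mm, left of the work. Origin under its middle.
- tape_roll: Bystander: yellow tape roll, 90 mm wide, 25 mm high, right of the work. Origin under its middle.
- wax_jar: Bystander: white wax jar with a red lid, 70 mm wide, 60 mm high, right of the rack. Origin under its middle.

How it is judged:
On the way, in this order (a step that is already met when the one before it is completed fails the run):
1. all tins stand upright on the lane strip while the bar is still raised (angle between each of tin1, tin2, tin3, tin4, stood1, stood2, stood3, stood4, stood5, stood6's own z axis and vertical below 0.12 rad and x of tin1 in the frame of rack between -0.024 and 0.044 m and y of tin1 in the frame of rack between -0.232 and 0.232 m and z of tin1 in the frame of rack between 0.043 and 0.059 m and linear speed of each of tin1, tin2, tin3, tin4, stood1, stood2, stood3, stood4, stood5, stood6 below 0.03 m/s and x of tin2 in the frame of rack between -0.024 and 0.044 m and y of tin2 in the frame of rack between -0.232 and 0.232 m and z of tin2 in the frame of rack between 0.043 and 0.059 m and x of tin3 in the frame of rack between -0.024 and 0.044 m and y of tin3 in the frame of rack between -0.232 and 0.232 m and z of tin3 in the frame of rack between 0.043 and 0.059 m and x of tin4 in the frame of rack between -0.024 and 0.044 m and y of tin4 in the frame of rack between -0.232 and 0.232 m and z of tin4 in the frame of rack between 0.043 and 0.059 m and x of stood1 in the frame of rack between -0.024 and 0.044 m and y of stood1 in the frame of rack between -0.232 and 0.232 m and z of stood1 in the frame of rack between 0.043 and 0.059 m and x of stood2 in the frame of rack between -0.024 and 0.044 m and y of stood2 in the frame of rack between -0.232 and 0.232 m and z of stood2 in the frame of rack between 0.043 and 0.059 m and x of stood3 in the frame of rack between -0.024 and 0.044 m and y of stood3 in the frame of rack between -0.232 and 0.232 m and z of stood3 in the frame of rack between 0.043 and 0.059 m and x of stood4 in the frame of rack between -0.024 and 0.044 m and y of stood4 in the frame of rack between -0.232 and 0.232 m and z of stood4 in the frame of rack between 0.043 and 0.059 m and x of stood5 in the frame of rack between -0.024 and 0.044 m and y of stood5 in the frame of rack between -0.232 and 0.232 m and z of stood5 in the frame of rack between 0.043 and 0.059 m and x of stood6 in the frame of rack between -0.024 and 0.044 m and y of stood6 in the frame of rack between -0.232 and 0.232 m and z of stood6 in the frame of rack between 0.043 and 0.059 m and value of joint bar above 1 rad), for 0.2 s.
2. the keeper bar is fully down, with all tins standing and the turnbuttons still clear (angle between each of tin1, tin2, tin3, tin4, stood1, stood2, stood3, stood4, stood5, stood6's own z axis and vertical below 0.12 rad and x of tin1 in the frame of rack between -0.024 and 0.044 m and y of tin1 in the frame of rack between -0.232 and 0.232 m and z of tin1 in the frame of rack between 0.043 and 0.059 m and linear speed of each of tin1, tin2, tin3, tin4, stood1, stood2, stood3, stood4, stood5, stood6 below 0.03 m/s and x of tin2 in the frame of rack between -0.024 and 0.044 m and y of tin2 in the frame of rack between -0.232 and 0.232 m and z of tin2 in the frame of rack between 0.043 and 0.059 m and x of tin3 in the frame of rack between -0.024 and 0.044 m and y of tin3 in the frame of rack between -0.232 and 0.232 m and z of tin3 in the frame of rack between 0.043 and 0.059 m and x of tin4 in the frame of rack between -0.024 and 0.044 m and y of tin4 in the frame of rack between -0.232 and 0.232 m and z of tin4 in the frame of rack between 0.043 and 0.059 m and x of stood1 in the frame of rack between -0.024 and 0.044 m and y of stood1 in the frame of rack between -0.232 and 0.232 m and z of stood1 in the frame of rack between 0.043 and 0.059 m and x of stood2 in the frame of rack between -0.024 and 0.044 m and y of stood2 in the frame of rack between -0.232 and 0.232 m and z of stood2 in the frame of rack between 0.043 and 0.059 m and x of stood3 in the frame of rack between -0.024 and 0.044 m and y of stood3 in the frame of rack between -0.232 and 0.232 m and z of stood3 in the frame of rack between 0.043 and 0.059 m and x of stood4 in the frame of rack between -0.024 and 0.044 m and y of stood4 in the frame of rack between -0.232 and 0.232 m and z of stood4 in the frame of rack between 0.043 and 0.059 m and x of stood5 in the frame of rack between -0.024 and 0.044 m and y of stood5 in the frame of rack between -0.232 and 0.232 m and z of stood5 in the frame of rack between 0.043 and 0.059 m and x of stood6 in the frame of rack between -0.024 and 0.044 m and y of stood6 in the frame of rack between -0.232 and 0.232 m and z of stood6 in the frame of rack between 0.043 and 0.059 m and value of joint bar below 0.07 rad and value of joint each of button_left, button_right below 0.8 rad), for 0.2 s.
At the end, for the whole second after the job is handed in: Every present tin stands upright (within 0.12 rad) at rest on the lane strip (origin at rack x -24 to +44 mm and y within 232 mm), the bar is down (below 0.07 rad), both turnbuttons are across its arms (above 1.25 rad) (angle between each of tin1, tin2, tin3, tin4, stood1, stood2, stood3, stood4, stood5, stood6's own z axis and vertical below 0.12 rad and x of tin1 in the frame of rack between -0.024 and 0.044 m and y of tin1 in the frame of rack between -0.232 and 0.232 m and z of tin1 in the frame of rack between 0.043 and 0.059 m and linear speed of each of tin1, tin2, tin3, tin4, stood1, stood2, stood3, stood4, stood5, stood6 below 0.03 m/s and x of tin2 in the frame of rack between -0.024 and 0.044 m and y of tin2 in the frame of rack between -0.232 and 0.232 m and z of tin2 in the frame of rack between 0.043 and 0.059 m and x of tin3 in the frame of rack between -0.024 and 0.044 m and y of tin3 in the frame of rack between -0.232 and 0.232 m and z of tin3 in the frame of rack between 0.043 and 0.059 m and x of tin4 in the frame of rack between -0.024 and 0.044 m and y of tin4 in the frame of rack between -0.232 and 0.232 m and z of tin4 in the frame of rack between 0.043 and 0.059 m and x of stood1 in the frame of rack between -0.024 and 0.044 m and y of stood1 in the frame of rack between -0.232 and 0.232 m and z of stood1 in the frame of rack between 0.043 and 0.059 m and x of stood2 in the frame of rack between -0.024 and 0.044 m and y of stood2 in the frame of rack between -0.232 and 0.232 m and z of stood2 in the frame of rack between 0.043 and 0.059 m and x of stood3 in the frame of rack between -0.024 and 0.044 m and y of stood3 in the frame of rack between -0.232 and 0.232 m and z of stood3 in the frame of rack between 0.043 and 0.059 m and x of stood4 in the frame of rack between -0.024 and 0.044 m and y of stood4 in the frame of rack between -0.232 and 0.232 m and z of stood4 in the frame of rack between 0.043 and 0.059 m and x of stood5 in the frame of rack between -0.024 and 0.044 m and y of stood5 in the frame of rack between -0.232 and 0.232 m and z of stood5 in the frame of rack between 0.043 and 0.059 m and x of stood6 in the frame of rack between -0.024 and 0.044 m and y of stood6 in the frame of rack between -0.232 and 0.232 m and z of stood6 in the frame of rack between 0.043 and 0.059 m and value of joint bar below 0.07 rad and value of joint each of button_left, button_right above 1.25 rad); the robot touches nothing.
It fails at once if a bystander is moved more than 30 mm (distance of any of sanding_block, tape_roll, wax_jar from where it was at the start of the episode above 0.03 m).
Of tin1, tin2, tin3, tin4 only 3 to 4 are there at a start; the rules pass over those that are not, and their reading is None.
Of stood1, stood2, stood3, stood4, stood5, stood6 only 1 to 2 are there at a start; the rules pass over those that are not, and their reading is None.
At some moment in a run one of tin1, tin2, tin3, tin4 may be knocked a few centimetres aside while the robot is not near it.
It also fails if it takes over 210 s, if anything falls off the work surface, if the arm or the gripper's body presses on something with over 40 N, if the wrist force passes 120 N, or if a joint passes its speed limit or range.

## Robot

A 6-joint arm with a two-finger parallel gripper is mounted at the origin on the work surface. World frame = base frame: x ahead of the robot, y to its left, z up, the work surface at z = 0. Lengths are in m, angles in rad, forces in N, time in s.
With the tool pointing down it reaches from about 0.3 to 0.775 m from the base axis. Payload 14.6 kg.
Tool frame: the origin (TCP) lies on the centre line of the jaws, within the pads' length; the fingertips stand 19 mm ahead of it and the grasp point (between the pads) is the TCP; z points along the fingers, y is the line along which they close (so a half turn about z gives the same grasp; the last joint's range is limited). The gripper opens to 94 mm and grips with 3 to 60 N. Pads are 16 mm wide; open, the fingers measure 119 mm over their backs; the gripper's body (75 mm by 177 mm) begins 78 mm behind the grasp point.
Start: joints at [-1.325, 0.3, 1.521, -0, 1.321, -0.067], TCP at [0.169, -0.523, 0.224] pointing down, gripper open.
Joint ranges: [-3.03, 3.03], [-0.79, 2.21], [0.23, 2.52], [-1.04, 4.18], [0, 3.07], [-2.55, 2.55]. Speed limits (rad/s): [2.22, 2.22, 2.57, 3.14, 3.14, 3.14].

## Interface

Orientations are given as [roll, pitch, yaw] about the fixed x, y, z axes, in that order (R = Rz(yaw) Ry(pitch) Rx(roll)).
In Python, from station import get_obs, camera, workorder gives the robot as it stands.
- The arm moves only by the tool play_rows, never from a script. Its argument "motion" is a list that holds one entry, the list of rows, each a list of 7 numbers: the shift along the tool's x, y, z as a fraction of full scale, then the turn, a rotation vector about the tool's x, y, z as a fraction of full scale, then the opening, from -1 (shut) to 1 (fully open). In form: [[[x, y, z, ax, ay, az, grip], ...]]. A call has 1 to 10 rows; each row is the pose to reach, as a shift and turn from the pose commanded when the call began, along the tool's axes at that moment, turning the shorter way round; what a row does not reach only later rows make up. Full scale, the value 1, is 0.25 m for a shift and 2 pi rad for a turn. A row lasts 1/10 s, in which the tool goes at most 50 mm and 8.59 degrees, less where a joint would pass 70% of its speed; a pose out of reach is approached as far as the arm can. A call with a number of a shift or a turn outside -1 to 1 is refused whole. A call with a gripper value outside its range is refused whole. The fingers move at their own pace and stop on an object; "grip_force" is the grip in N (left out, the last holds). Time passes only in rows, so rows that repeat a pose let the fingers close. It gives the time, the measured TCP pose, the force, the opening and the grip force at its end, in the units of the state.
- get_obs(): the state, without advancing time (a new reading comes with each control period).
- camera(name): name is "scene" or "top" or "wrist"; returns a dict with "frame" (400x640x3 uint8, red, green, blue), "z_map" (400x640 float32, m along the optical axis (not along the pixel's ray), 0 where there is no reading), "camera_matrix" (3x3 intrinsics, pixels), "T" (4x4, takes a point from camera to world coordinates); the wrist camera has in their place "T_tool_cam" (4x4, takes a point from camera to tool coordinates, whose origin is the TCP and whose axes are the flange's). Camera axes: x right, y up, looking along -z (the intrinsics and any distortion apply to the point x, -y, -z); pixel columns grow to the right and rows downward; lengths in m; the calibration is good to about 2 mm. A picture is of the moment at which its call begins: read the wrist's pose just before it.
- workorder.hand_in(): hands the job in; it is judged then, once.
The state is a dict: "time_s": time; "qpos": joint angles; "joint_vel": joint speeds; "tau": joint torques, N m; "ee_pos": TCP position; "eef_rot": TCP orientation; "force": force on the tool from outside, world axes, zero at the start; "moment": the same for the moment, N m; "grip_width": finger opening in m; "grip_force": force on a finger pad.
Only numpy, scipy, OpenCV 4.12 (cv2) and the standard library are available. Lean on these libraries where they do the work, as an engineer would, in place of code of your own. Each camera call takes 0.05 s, during which the arm holds its last target. There are 200 camera calls.

## Working session

There is one attempt and no reset: what is moved stays moved. The work goes in short steps, Python scripts to look and compute and a tool call to move; the robot and the scene stay as the last step left them, time stands still between calls to the robot, and variables do not carry over. Pictures are saved under pics/ and viewed, at most 14 in all, crops included, and the job is handed in when it is done.

Besides the shell and the picture viewer there is one more tool, called after ">>>" by a JSON object that holds its "op" and its "data". play_rows: Moves the arm, as the interface text tells. Its arguments: {"type":"object","properties":{"motion":{"type":"array"},"grip_force":{"type":"number"}},"required":["motion"]}

```bash
ls; mkdir -p pics; python3 - <<'E'
from station import get_obs, camera
import cv2,numpy as np
print(get_obs())
for n in ("scene","top"):
    c=camera(n); cv2.imwrite(f"pics/{n}0.png",c["frame"][:,:,::-1]); print(n,c["camera_matrix"],c["T"].round(4).tolist())
    np.savez(f"{n}0.npz",**{k:v for k,v in c.items() if isinstance(v,np.ndarray)})
    print(c.keys())
E
```

```text
pics
{'time_s': 0.0, 'qpos': array([-1.32461517e+00,  3.00462073e-01,  1.52158652e+00, -1.41395592e-07,
        1.32070977e+00, -6.65830630e-02]), 'joint_vel': array([-0.00054138,  0.0003958 , -0.000697  , -0.00164402,  0.0004656 ,
       -0.0008592 ]), 'tau': array([ 7.69855487e-04, -5.31806982e+01, -3.52738130e+01,  7.08738528e-02,
        2.43731408e-02, -6.63913033e-05]), 'ee_pos': array([ 0.16917545, -0.52307675,  0.22388897]), 'eef_rot': array([-3.14042952e+00, -7.74226255e-05,  3.12764206e-01]), 'force': array([0.68390613, 0.76886406, 0.0811327 ]), 'moment': array([-0.0473527 ,  0.02229981, -0.03385151]), 'grip_force': 0.0, 'grip_width': 0.0938341844056459}
scene [[470.60990009   0.         319.15442662]
 [  0.         470.60990009 200.75548881]
 [  0.           0.           1.        ]] [[-0.0845, -0.8587, 0.5054, 1.2318], [0.9964, -0.0718, 0.0446, 0.0464], [-0.002, 0.5074, 0.8617, 1.2021], [0.0, 0.0, 0.0, 1.0]]
dict_keys(['frame', 'z_map', 'camera_matrix', 'T'])
top [[365.72373604   0.         323.1304553 ]
 [  0.         365.72373604 199.29602247]
 [  0.           0.           1.        ]] [[0.0242, 0.9977, -0.0628, 0.5346], [-0.9997, 0.0241, -0.0024, -0.0083], [-0.0009, 0.0628, 0.998, 0.9795], [0.0, 0.0, 0.0, 1.0]]
dict_keys(['frame', 'z_map', 'camera_matrix', 'T'])
```

View pics/scene0.png

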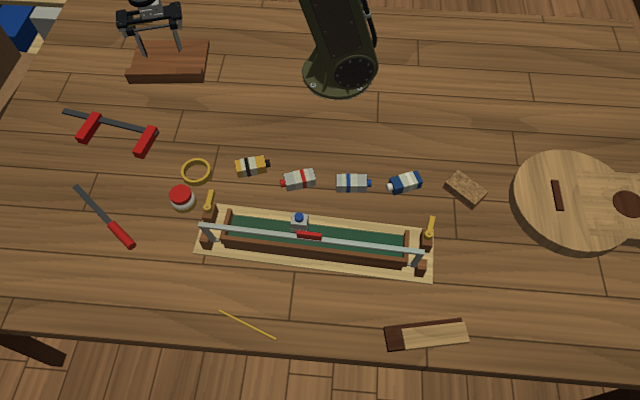

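View pics/top0.png

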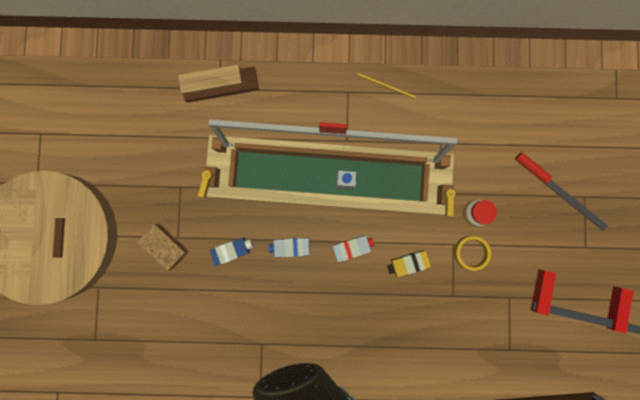

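The scene view shows 4 tipped tins in a row (scene px ~(252,166), (298,180), (353,182), (405,182)). One tin is already standing at top px (346,178). The bar is raised with its red tab at top px (333,128). The turnbuttons are at top px (205,184) and (450,202).

```bash
cat > h.py <<'E'
import numpy as np, cv2
from station import get_obs, camera
from scipy.spatial.transform import Rotation as Ro
def load(n): return dict(np.load(n+".npz"))
def T_of(c,ob=None):
    if "T" in c: return c["T"]
    M=np.eye(4); M[:3,:3]=Ro.from_euler("xyz",ob["eef_rot"]).as_matrix(); M[:3,3]=ob["ee_pos"]
    return M@c["T_tool_cam"]
def rays(c,uv,T):
    K=c["camera_matrix"]; uv=np.atleast_2d(uv).astype(float)
    d=np.c_[(uv[:,0]-K[0,2])/K[0,0],-(uv[:,1]-K[1,2])/K[1,1],-np.ones(len(uv))]
    return T[:3,3], d@T[:3,:3].T
def onplane(c,uv,z,T):
    o,d=rays(c,uv,T); return o+d*((z-o[2])/d[:,2])[:,None]
def cloud(c,T):
    v,u=np.mgrid[:400,:640]; o,d=rays(c,np.c_[u.ravel(),v.ravel()],T)
    return (o+d*c["z_map"].ravel()[:,None]).reshape(400,640,3)
def tri(o1,d1,o2,d2):
    d1=d1/np.linalg.norm(d1); d2=d2/np.linalg.norm(d2)
    s=np.linalg.lstsq(np.c_[d1,-d2],o2-o1,rcond=None)[0]
    p,q=o1+s[0]*d1,o2+s[1]*d2
    return (p+q)/2,np.linalg.norm(p-q)
E
python3 - <<'E'
from h import *
np.set_printoptions(precision=4,suppress=True)
for n in("top0","scene0"):
    c=load(n);P=cloud(c,c["T"]);hsv=cv2.cvtColor(c["frame"],cv2.COLOR_RGB2HSV)
    ok=c["z_map"]>0
    # tipped tins: raised, front of rack
    print(n,"bench z",np.median(P[...,2][ok&(abs(P[...,0]-.42)<.1)&(abs(P[...,1])<.3)]))
    m=(ok&(P[...,2]>.018)&(P[...,2]<.06)&(P[...,0]>.3)&(P[...,0]<.5)&(abs(P[...,1])<.45)).astype(np.uint8)
    k,l,s,ce=cv2.connectedComponentsWithStats(m)
    for i in range(1,k):
        if s[i,4]>40:
            q=P[l==i]; r=cv2.minAreaRect(q[:,:2].astype(np.float32)*1000); print("blob px",ce[i],s[i,4],"zmax",np.percentile(q[:,2],90),r)
    g=((hsv[...,0]>60)&(hsv[...,0]<95)&(hsv[...,1]>90)&(P[...,0]>.4)).astype(np.uint8)
    k,l,s,ce=cv2.connectedComponentsWithStats(g); 
    i=1+np.argmax(s[1:,4]); q=P[l==i]; print("green",s[i],"z",np.median(q[:,2]))
    ct=max(cv2.findContours((l==i).astype(np.uint8),cv2.RETR_EXTERNAL,cv2.CHAIN_APPROX_NONE)[0],key=len)[:,0]
    w=onplane(c,ct,.006,c["T"])[:,:2].astype(np.float32)*1000; print(cv2.minAreaRect(w), cv2.boxPoints(cv2.minAreaRect(w)))
    red=((hsv[...,0]<6)|(hsv[...,0]>174))&(hsv[...,1]>150)&(hsv[...,2]>90)&ok
    k,l,s,ce=cv2.connectedComponentsWithStats(red.astype(np.uint8))
    for i in range(1,k):
        if s[i,4]>15: print("red",ce[i],s[i,4],np.median(P[l==i],0))
    ye=(hsv[...,0]>15)&(hsv[...,0]<30)&(hsv[...,1]>170)&(hsv[...,2]>140)&ok
    k,l,s,ce=cv2.connectedComponentsWithStats(ye.astype(np.uint8))
    for i in range(1,k):
        if s[i,4]>15: print("yel",ce[i],s[i,4],np.median(P[l==i],0))
E
```

```text
top0 bench z 0.0006598148133629689
blob px [163.5487 248.9016] 1006 zmax 0.03453696283940011 ((460.2724609375, 408.10284423828125), (108.99930572509766, 65.99935913085938), 49.080440521240234)
blob px [352.9261 248.1101] 663 zmax 0.038388272019878183 ((471.5396423339844, -89.24606323242188), (44.639076232910156, 104.22691345214844), 18.999692916870117)
blob px [230.7229 250.8431] 682 zmax 0.038647909647951215 ((456.7704162597656, 226.33522033691406), (44.69231414794922, 104.30802154541016), 23.138893127441406)
blob px [290.1754 247.2399] 667 zmax 0.03865100813378415 ((468.11151123046875, 79.34204864501953), (44.90166091918945, 104.12164306640625), 4.632423400878906)
blob px [473.4468 255.766 ] 329 zmax 0.026530904353868956 ((459.3827819824219, -399.3676452636719), (77.87633514404297, 88.68938446044922), 1.3416991233825684)
blob px [409.5712 263.866 ] 709 zmax 0.03835563025150457 ((432.3783264160156, -229.20791625976562), (45.27790451049805, 103.7810287475586), 17.863710403442383)
green [264 164  98  31 744] z 0.006762656582595061
((655.3797607421875, 21.487060546875), (259.8408203125
[... 2105 characters left out ...]
  0.0344]
red [143.9081 139.0353] 283 [ 0.3703 -0.5786  0.035 ]
red [302.4545 175.6364] 44 [ 0.4657 -0.0705  0.0365]
red [282.129  182.0323] 31 [ 0.4871 -0.1295  0.0268]
red [179.5516 193.1581] 310 [ 0.5694 -0.4105  0.06  ]
red [120.1775 233.7065] 276 [ 0.6938 -0.5591  0.0239]
red [308.3585 233.066 ] 106 [ 0.7418 -0.0233  0.2138]
yel [260.0202 161.1515] 99 [ 0.4251 -0.204   0.0362]
yel [186.8056 170.6806] 72 [ 0.4737 -0.427   0.0244]
yel [237.4318 165.3182] 44 [ 0.4447 -0.2699  0.0356]
yel [206.3784 171.6757] 37 [ 0.4684 -0.3603  0.0251]
yel [208.2143 199.7679] 56 [ 0.5921 -0.3214  0.0732]
yel [429.8289 226.2895] 76 [0.6254 0.2929 0.0739]
yel [247.4854 324.5146] 103 [ 0.9117 -0.1656  0.0064]
```

```bash
python3 - <<'E'
import cv2
a=cv2.imread("pics/top0.png")[105:285,180:500]; cv2.imwrite("pics/crop1.png",cv2.resize(a,(800,450),interpolation=cv2.INTER_CUBIC))
E
```

```text
(no output)
```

View pics/crop1.png

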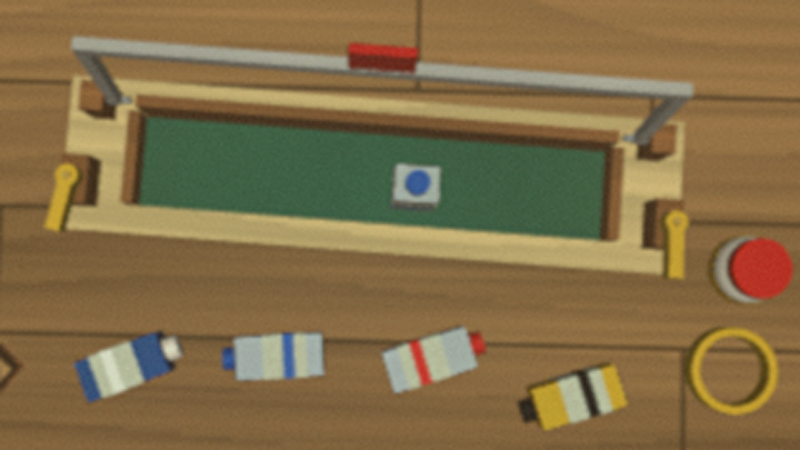

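The crop shows the caps: A (leftmost) white cap right, B blue cap left, C red cap right, D black cap left. One tin stands at crop px (418,183). Next I'll refine the rack pose and make a move helper.

```bash
cat >> h.py <<'E'
import json,os
def log():
    ob=get_obs(); 
    with open("log.jsonl","a") as f: f.write(json.dumps([list(ob["qpos"]),list(ob["ee_pos"]),list(ob["eef_rot"])])+"\n")
    return ob
def rel(p0,R0,p,R):
    return np.r_[R0.T@(np.array(p)-p0)/.25, Ro.from_matrix(R0.T@R).as_rotvec()/(2*np.pi)].round(4)
def Rtool(z,y):
    z=np.array(z,float);z/=np.linalg.norm(z);y=np.array(y,float);y-=z*(y@z);y/=np.linalg.norm(y)
    return np.c_[np.cross(y,z),y,z]
def cur():
    ob=log(); return ob["ee_pos"],Ro.from_euler("xyz",ob["eef_rot"]).as_matrix(),ob
E
python3 - <<'E'
from h import *
np.set_printoptions(precision=4,suppress=True)
c=load("top0");P=cloud(c,c["T"]);hsv=cv2.cvtColor(c["frame"],cv2.COLOR_RGB2HSV)
g=((hsv[...,0]>60)&(hsv[...,0]<100)&(hsv[...,1]>60)&(P[...,0]>.5)&(P[...,0]<.75)&(abs(P[...,1])<.3)).astype(np.uint8)
g=cv2.morphologyEx(g,cv2.MORPH_CLOSE,np.ones((9,9)))
ct=max(cv2.findContours(g,cv2.RETR_EXTERNAL,cv2.CHAIN_APPROX_NONE)[0],key=len)[:,0]
w=onplane(c,ct,.006,c["T"])[:,:2].astype(np.float32)*1000
r=cv2.minAreaRect(w);print("green rect",r,cv2.boxPoints(r))
# base slab outline: front edge via z>.003 
z=P[...,2]; m=((z>.0035)&(P[...,0]>.52)&(P[...,0]<.78)&(abs(P[...,1])<.36)&(c["z_map"]>0)).astype(np.uint8)
# front edge points: per column lowest row (nearest robot) of green
cols=np.unique(ct[:,0]); fe=np.array([[u,ct[ct[:,0]==u,1].max()+.5] for u in cols[5:-5]])
f=onplane(c,fe,.006,c["T"]); a=cv2.fitLine(f[:,:2].astype(np.float32),cv2.DIST_HUBER,0,.01,.01).ravel();print("front edge",a, "yaw",np.arctan2(-a[0],a[1]) if a[1]>0 else np.arctan2(a[0],-a[1]))
# standing tin top
s=(z>.075)&(z<.13)&(P[...,0]>.58)&(P[...,0]<.7)&(abs(P[...,1])<.25)
print("stood",np.median(P[s],0),P[s].max(0),s.sum())
q=P[s&(z<.1)&(z>.085)]; print(cv2.minAreaRect(q[:,:2].astype(np.float32)*1000),np.median(q[:,2]))
# buttons
ye=(hsv[...,0]>15)&(hsv[...,0]<30)&(hsv[...,1]>170)&(hsv[...,2]>140)&(z>.06)&(abs(P[...,0]-.61)<.08)
for sg in(1,-1):
    q=P[ye&(sg*P[...,1]>0)]; print("btn",cv2.minAreaRect(q[:,:2].astype(np.float32)*1000),np.median(q[:,2]))
p,R,ob=cur(); wc=camera("wrist"); print(wc["T_tool_cam"],wc["camera_matrix"])
print(rel(p,R,[.45,-.02,.33],Rtool([0,0,-1],[1,0,0])))
E
```

```text
green rect ((659.48583984375, -18.38531494140625), (487.47540283203125, 91.04209899902344), 87.02489471435547) [[ 601.3756 -259.4319]
 [ 692.295  -264.1571]
 [ 717.5961  222.6612]
 [ 626.6766  227.3865]]
front edge [ 0.0499  0.9988  0.6149 -0.0077] yaw -0.04988213
stood [ 0.6411 -0.0611  0.0971] [ 0.6607 -0.0396  0.1134] 280
((642.6519165039062, -62.046241760253906), (43.78433609008789, 35.86168670654297), 86.75186920166016) 0.09617267407567254
btn ((624.1842651367188, 290.13970947265625), (20.439851760864258, 65.7892074584961), 81.77147674560547) 0.07353334425325986
btn ((550.4532470703125, -177.51016235351562), (63.45705795288086, 334.01739501953125), 16.110170364379883) 0.07290603959195952
[[-0.0001  0.9662  0.258   0.0744]
 [ 1.     -0.0003  0.0015  0.0004]
 [ 0.0015  0.258  -0.9662 -0.16  ]
 [ 0.      0.      0.      1.    ]] [[303.2661   0.     318.2913]
 [  0.     303.2661 199.5182]
 [  0.       0.       1.    ]]
[ 1.688  -1.5697 -0.4225 -0.0001 -0.0001 -0.2002]
```

>>> {"op": "play_rows", "data": {"motion": [[[0.42,-0.39,-0.2,0,0,-0.1,1],[0.84,-0.78,-0.42,0,0,-0.2,1],[0.84,-0.78,-0.42,0,0,-0.2,1],[0.84,-0.78,-0.42,0,0,-0.2,1],[0.84,-0.78,-0.42,0,0,-0.2,1],[0.84,-0.78,-0.42,0,0,-0.2,1],[0.84,-0.78,-0.42,0,0,-0.2,1],[0.84,-0.78,-0.42,0,0,-0.2,1],[0.84,-0.78,-0.42,0,0,-0.2,1]]]}}

```text
time_s: 1.05
ee_pos: [0.3092, -0.2727, 0.3295]
eef_rot: [3.142, 0.0, 1.576]
force: [0.4, 0.1, 0.5]
grip_width: 0.0938
grip_force: 0.0
```

```bash
python3 - <<'E'
from h import *
p,R,ob=cur(); print(p.round(4),ob["eef_rot"].round(3),ob["qpos"].round(3))
print(rel(p,R,[.45,-.02,.33],Rtool([0,-.6,-1],[1,0,0])))
E
```

```text
[ 0.3092 -0.2727  0.3295] [3.142 0.    1.576] [-0.811 -0.081  1.701 -0.     1.521 -0.817]
[ 1.0075e+00  5.6850e-01 -2.0000e-03  2.0000e-04 -8.6000e-02  8.0000e-04]
```

>>> {"op": "play_rows", "data": {"motion": [[[0.5,0.28,0,0,-0.04,0,1],[1,0.57,0,0,-0.086,0,1],[1,0.57,0,0,-0.086,0,1],[1,0.57,0,0,-0.086,0,1],[1,0.57,0,0,-0.086,0,1],[1,0.57,0,0,-0.086,0,1],[1,0.57,0,0,-0.086,0,1]]]}}

```text
time_s: 1.75
ee_pos: [0.4524, -0.0206, 0.3292]
eef_rot: [-3.141, 0.541, 1.571]
force: [0.8, 0.1, -0.1]
grip_width: 0.094
grip_force: 0.0
```

```bash
cat > fit.py <<'E'
from h import *
from scipy.optimize import least_squares
def fk(q,k):
    # k: h, a, L1, L2, e(elbow offset), T, lateral
    h,a,L1,L2,e,T,lat=k
    Y=lambda t:Ro.from_euler("y",t).as_matrix(); Z=lambda t:Ro.from_euler("z",t).as_matrix()
    p=np.array([a,lat,h]);R=Y(q[1]); p=p+R@[0,0,L1]; R=R@Y(q[2]); p=p+R@[e,0,L2]
    R=R@Z(q[3]*S4)@Y(q[4]); p=p+R@[0,0,T]; R=R@Z(q[5]*S6+np.pi/2*O6)
    B=Z(q[0]); return B@p,B@R
S4,S6,O6=1,1,-1
D=[json.loads(l) for l in open("log.jsonl")]
def res(k):
    o=[]
    for q,p,r in D:
        P,R=fk(q,k); o+=list(P-np.array(p))
    return o
def ik(p,R,q0,k,lo,hi):
    def f(q):
        P,Rr=fk(q,k); return np.r_[(P-p)*10,Ro.from_matrix(R.T@Rr).as_rotvec()]
    s=least_squares(f,np.clip(q0,lo+1e-3,hi-1e-3),bounds=(lo,hi)); return s.x,s.cost
lo=np.array([-3.03,-.79,.23,-1.04,0,-2.55]);hi=np.array([3.03,2.21,2.52,4.18,3.07,2.55])
if __name__=="__main__":
    for q,p,r in D:
        P,R=fk(q,[.3,0,.4,.4,0,.2,0]); print(np.array(q).round(3),p,(R.T@Ro.from_euler("xyz",r).as_matrix()).round(2).tolist())
    s=least_squares(res,[.3,0,.4,.4,0,.2,0]); print(s.x.round(4),s.cost**.5)
E
python3 -c "
from h import *
print(cur()[2]['eef_rot'])"; python3 fit.py
```

```text
[-3.14144309  0.54108688  1.57140983]
[-1.325  0.3    1.522 -0.     1.321 -0.067] [0.16918513541300995, -0.5231116278372073, 0.22394462529636783] [[-1.0, -0.0, -0.0], [0.0, -1.0, 0.0], [-0.0, 0.0, 1.0]]
[-0.811 -0.081  1.701 -0.     1.521 -0.817] [0.3092487304035674, -0.2726522362911373, 0.32952351518441947] [[-1.0, 0.0, 0.0], [0.0, -1.0, -0.0], [0.0, -0.0, 1.0]]
[ 0.158  0.061  1.643 -0.534  1.537  0.203] [0.4523860206567175, -0.02057316957207857, 0.32921029934192053] [[-1.0, -0.0, -0.0], [0.0, -1.0, 0.0], [-0.0, 0.0, 1.0]]
[ 0.2212 -0.      0.4242  0.4475  0.0409  0.2516  0.0366] 6.057656400385827e-10
```

```bash
sed -i 's/S4,S6,O6=1,1,-1/S4,S6,O6=1,1,1/' fit.py; cat > plan.py <<'E'
from fit import *
np.set_printoptions(precision=3,suppress=True)
K=least_squares(res,[.3,0,.4,.4,0,.2,0]).x
O=np.array([.654,-.0175,0]);th=-.0505
ex=np.array([np.cos(th),np.sin(th),0]);ey=np.array([-ex[1],ex[0],0]);up=np.array([0,0,1.])
def rack(x,y,z): return O+ex*x+ey*y+up*z
def grasp(t,a,g,zt):
    # t: dict rect centre (full 104 length), cap direction angle; returns TCP pos & R
    c=np.array([np.cos(t["ang"]),np.sin(t["ang"]),0]); o=np.r_[t["c"],0]-7e-3*c
    z=-up*np.cos(a)-c*np.sin(a); n=np.cross(c,up); y=n if n[0]>0 else -n
    return o+c*g+up*zt, Rtool(z,y), c
def place(c,a,g,zt,x,y,dz,yaw=0):
    f=ex*np.cos(yaw)+ey*np.sin(yaw); r=np.cross(f,up)   # right
    n=np.cross(c,up); yy=r if n[0]>0 else -r
    z=f*np.cos(a)-up*np.sin(a)
    return rack(x,y,.051+g+dz)-f*(zt-.018), Rtool(z,yy)
E
cat > t1.py <<'E'
from plan import *
Q=D[-1][0]
d=np.pi/180
T={"A":dict(c=(.4568,.2263),ang=(113.1-180)*d,y=.195),"B":dict(c=(.4681,.0793),ang=94.6*d,y=.115),"C":dict(c=(.4715,-.0892),ang=(109-180)*d,y=.035),"D":dict(c=(.4324,-.2292),ang=107.9*d,y=-.135)}
for n,t in T.items():
  for a in(35,45,55):
    g,zt=.012,.024
    p,R,c=grasp(t,a*d,g,zt); q1,c1=ik(p,R,Q,K,lo,hi); 
    p2,R2=place(c,a*d,g,zt,.003,t["y"],.002)
    # path via lifted
    q=q1;cm=0;mx=0
    sl=Ro.from_matrix(R.T@R2).as_rotvec()
    for s in np.linspace(0,1,21):
        pp=p+(p2-p)*s; pp[2]=.2; qn,cc=ik(pp,R@Ro.from_rotvec(sl*s).as_matrix(),q,K,lo,hi); cm=max(cm,cc); mx=max(mx,abs(qn-q).max()) if s else 0; q=qn
    q2,c2=ik(p2,R2,q,K,lo,hi)
    print(n,a,q1,"%.1e"%c1,"| path %.1e %.2f |"%(cm,mx),q2,"%.1e"%c2)
E
python3 t1.py
```

```text
A 35 [ 0.101  0.584  1.771  0.663  1.095 -0.707] 5.0e-20 | path 2.0e-03 0.22 | [ 0.27   0.54   1.772 -1.04   0.198 -0.307] 2.5e-02
A 45 [ 0.04   0.651  1.745  0.783  1.214 -0.828] 7.7e-31 | path 5.4e-19 0.15 | [ 0.286  0.547  1.76  -1.04   0.248 -0.291] 1.5e-03
A 55 [-0.008  0.73   1.713  0.881  1.34  -0.92 ] 8.2e-24 | path 4.0e-19 0.09 | [ 0.277  0.554  1.69  -0.548  0.362 -0.781] 4.6e-25
B 35 [ 0.392  0.563  1.808 -0.665  1.086  0.725] 3.5e-24 | path 1.8e-03 0.45 | [ 0.09   0.498  1.866 -0.888  0.     2.55 ] 2.3e-02
B 45 [ 0.453  0.639  1.769 -0.781  1.21   0.842] 6.9e-22 | path 7.1e-20 0.19 | [ 0.124  0.502  1.837 -0.858  0.114  2.55 ] 2.0e-03
B 55 [ 0.503  0.724  1.726 -0.875  1.341  0.93 ] 2.2e-18 | path 7.5e-20 0.09 | [ 0.132  0.509  1.764 -0.379  0.284  2.086] 2.9e-23
C 35 [-0.481  0.658  1.636  0.417  1.339 -1.013] 2.0e-19 | path 1.6e-05 0.79 | [-0.029  0.479  1.892 -1.027  0.    -0.53 ] 1.8e-02
C 45 [-0.52   0.745  1.564  0.486  1.489 -1.06 ] 3.7e-19 | path 3.6e-18 0.10 | [-0.027  0.482  1.892 -1.04   0.008 -0.514] 2.8e-04
C 55 [-0.551  0.836  1.493  0.549  1.636 -1.09 ] 4.2e-30 | path 3.6e-19 0.09 | [-0.023  0.485  1.804 -0.066  0.242 -1.485] 3.1e-28
D 35 [-0.323  0.386  2.098 -1.04   0.545  0.252] 6.0e-04 | path 6.3e-20 0.24 | [-0.392  0.532  1.944  2.316  0.383 -0.984] 6.5e-30
D 45 [-0.288  0.409  2.068 -1.04   0.634  0.285] 1.9e-02 | path 5.0e-20 0.11 | [-0.373  0.503  1.869  1.525  0.226 -0.185] 3.7e-21
D 55 [-0.248  0.444  2.03  -1.04   0.739  0.337] 6.2e-02 | path 8.7e-03 0.12 | [-0.352  0.505  1.771  0.566  0.324  0.779] 2.1e-20
```

```bash
cat > t2.py <<'E'
from t1 import T,d
from plan import *
Q=np.array(D[-1][0]);Q[0]=-.3
t=T["D"];g,zt=.012,.025
for a in(15,22,26,30,33):
  p,R,c=grasp(t,a*d,g,zt); q1,c1=ik(p,R,Q,K,lo,hi); print(a,q1,"%.1e"%c1)
  for yw in(-30,0,30):
    p2,R2=place(c,a*d,g,zt,.003,-.135,.002,yw*d); q=q1;cm=mx=0;sl=Ro.from_matrix(R.T@R2).as_rotvec()
    for s in np.linspace(0,1,31):
        pp=p+(p2-p)*s; pp[2]=.2; qn,cc=ik(pp,R@Ro.from_rotvec(sl*s).as_matrix(),q,K,lo,hi); cm=max(cm,cc); mx=max(mx,abs(qn-q).max()) if s else 0; q=qn
    q2,c2=ik(p2,R2,q,K,lo,hi)
    print("   yaw",yw,"path %.1e %.2f |"%(cm,mx),q2,"%.1e"%c2)
E
python3 t2.py | grep -v "^[A-D]"
```

```text
15 [-0.46   0.376  1.989 -0.326  0.618 -0.52 ] 3.4e-21
   yaw -30 path 4.1e-19 0.43 | [-0.121  0.695  1.974  3.715  0.894 -1.829] 2.5e-27
   yaw 0 path 1.1e-17 0.14 | [-0.422  0.679  2.017  2.677  0.9   -1.369] 4.1e-31
   yaw 30 path 5.1e-18 0.08 | [-0.63   0.763  1.803  1.825  1.099 -0.994] 5.9e-19
22 [-0.41   0.366  2.039 -0.569  0.549 -0.261] 1.5e-22
   yaw -30 path 4.9e-20 1.49 | [-0.131  0.633  1.965  3.792  0.717 -1.916] 2.9e-24
   yaw 0 path 4.1e-18 0.16 | [-0.414  0.615  2.006  2.613  0.713 -1.297] 2.6e-30
   yaw 30 path 7.2e-18 0.08 | [-0.613  0.706  1.801  1.723  0.979 -0.887] 1.4e-30
26 [-0.381  0.367  2.064 -0.734  0.527 -0.084] 2.9e-26
   yaw -30 path 3.5e-02 0.68 | [-0.284  0.491  1.869 -0.808  0.009  2.55 ] 8.5e-02
   yaw 0 path 8.0e-18 0.18 | [-0.408  0.584  1.993  2.557  0.608 -1.236] 1.1e-27
   yaw 30 path 9.7e-18 0.08 | [-0.6    0.678  1.795  1.652  0.915 -0.812] 1.3e-30
30 [-0.351  0.372  2.088 -0.91   0.522  0.106] 4.0e-23
   yaw -30 path 2.2e-02 0.35 | [-0.271  0.492  1.857 -0.796  0.055  2.55 ] 6.2e-02
   yaw 0 path 4.1e-18 0.19 | [-0.402  0.557  1.975  2.477  0.505 -1.151] 1.2e-20
   yaw 30 path 6.3e-18 0.07 | [-0.586  0.652  1.786  1.57   0.856 -0.727] 1.8e-30
33 [-0.329  0.379  2.104 -1.04   0.53   0.246] 4.4e-07
   yaw -30 path 1.4e-02 0.26 | [-0.261  0.493  1.847 -0.787  0.09   2.55 ] 4.7e-02
   yaw 0 path 2.6e-18 0.18 | [-0.397  0.54   1.959  2.392  0.431 -1.063] 1.4e-21
   yaw 30 path 6.7e-18 0.07 | [-0.575  0.635  1.776  1.5    0.816 -0.654] 2.0e-30
```

```bash
sed -i 's/^Q=D\[-1\]\[0\]$/Q=D[-1][0]/; s/^for n,t in T.items():/if __name__=="__main__":\n for n,t in T.items():/' t1.py; sed -i '/^ for n,t/,$ s/^  / /' t1.py; python3 - <<'E'
# keep only tin table
s=open("t1.py").read(); open("t1.py","w").write(s.split("if __name__")[0].replace("Q=D[-1][0]\n",""))
E
cat > go.py <<'E'
import sys
from t1 import *
# usage: go.py tin a hover  -> rel from current to hover over grasp; then from there down
def show(n,a,g=.012,zt=.026,hov=.13,px=.003,py=None,yaw=0,lift=.12,dz=.002):
    t=T[n];py=t["y"] if py is None else py
    p,R,ob=cur(); pg,Rg,c=grasp(t,a*d,g,zt); ph=pg+up*hov
    pp,Rp=place(c,a*d,g,zt,px,py,dz,yaw*d)
    print("now",p,ob["qpos"],"t",ob["time_s"],"w",ob["grip_width"],"F",ob["force"])
    print("hover",ph,"grasp",pg,"place",pp)
    print("now->hover",rel(p,R,ph,Rg)); print("now->grasp",rel(p,R,pg,Rg)); print("hover->grasp",rel(ph,Rg,pg,Rg))
    print("now->up",rel(p,R,p+up*.17,R))
    pl=pp+up*lift
    print("now->abovplace",rel(p,R,pl,Rp)); print("now->place",rel(p,R,pp,Rp)); print("above->place",rel(pl,Rp,pp,Rp))
    print("now back",rel(p,R,p-R[:,2]*.1,R))
if __name__=="__main__": show(sys.argv[1],float(sys.argv[2]),**{k:float(v) for k,v in (s.split("=") for s in sys.argv[3:])})
E
python3 go.py A 55
```

```text
now [ 0.452 -0.021  0.329] [ 0.158  0.061  1.643 -0.534  1.537  0.203] t 1.75 w 0.09400564760249377 F [ 0.847  0.132 -0.129]
hover [0.459 0.222 0.156] grasp [0.459 0.222 0.026] place [0.659 0.178 0.065]
now->hover [ 1.188  0.026  0.095  0.015  0.235 -0.069]
now->grasp [ 1.455  0.026  0.54   0.015  0.235 -0.069]
hover->grasp [-0.426 -0.     0.298  0.     0.     0.   ]
now->up [-0.35  -0.    -0.583  0.     0.     0.   ]
now->abovplace [ 0.976  0.826  0.086 -0.132 -0.009 -0.203]
now->place [ 1.223  0.826  0.498 -0.132 -0.009 -0.203]
above->place [ 0.275 -0.     0.393  0.     0.     0.   ]
now back [-0.   0.  -0.4  0.   0.   0. ]
```

>>> {"op": "play_rows", "data": {"motion": [[[0.2,0,0,0.002,0.03,-0.009,1],[0.4,0.01,0.02,0.005,0.07,-0.02,1],[0.6,0.015,0.04,0.008,0.12,-0.035,1],[0.8,0.02,0.06,0.012,0.18,-0.05,1],[1,0.026,0.08,0.015,0.235,-0.069,1],[1,0.026,0.08,0.015,0.235,-0.069,1],[1,0.026,0.08,0.015,0.235,-0.069,1],[1,0.026,0.08,0.015,0.235,-0.069,1],[1,0.026,0.08,0.015,0.235,-0.069,1],[1,0.026,0.08,0.015,0.235,-0.069,1]]]}}

```text
time_s: 2.75
ee_pos: [0.459, 0.1804, 0.1842]
eef_rot: [-3.13, -0.924, 1.955]
force: [0.0, 0.1, 0.3]
grip_width: 0.0939
grip_force: 0.0
```

```bash
python3 go.py A 55 | head -4
```

```text
now [0.459 0.18  0.184] [-0.077  0.431  1.696  0.789  1.563 -0.706] t 2.75 w 0.09388354350698097 F [0.014 0.104 0.259]
hover [0.459 0.222 0.156] grasp [0.459 0.222 0.026] place [0.659 0.178 0.065]
now->hover [ 0.003  0.063  0.19   0.001  0.006 -0.002]
now->grasp [-0.412  0.067  0.503  0.001  0.006 -0.002]
```

```bash
cat > meas.py <<'E'
import sys
from h import *
def meas(cam,near,rad=.11):
    ob=get_obs() if cam=="wrist" else None
    c=camera(cam); Tc=T_of(c,ob); P=cloud(c,Tc); z=P[...,2]
    m=((c["z_map"]>0)&(z>.018)&(z<.06)&(np.hypot(P[...,0]-near[0],P[...,1]-near[1])<rad)).astype(np.uint8)
    k,l,s,ce=cv2.connectedComponentsWithStats(m); out=[]
    for i in range(1,k):
        if s[i,4]>150:
            q=P[l==i]; r=cv2.minAreaRect(q[:,:2].astype(np.float32)*1000); out.append((ce[i].round(),int(s[i,4]),"z90 %.4f"%np.percentile(q[:,2],90),np.round(r[0],1),np.round(r[1],1),round(r[2],1)))
    return out
if __name__=="__main__":
    for cam in sys.argv[3:]:
        for o in meas(cam,(float(sys.argv[1]),float(sys.argv[2]))): print(cam,*o)
E
python3 meas.py .457 .226 wrist top scene
```

```text
wrist [333. 273.] 2624 z90 0.0372 [450.4 240.3] [44.4 74.1] 23.0
top [231. 251.] 680 z90 0.0386 [456.9 226.2] [ 44.7 104.6] 23.1
scene [405. 181.] 526 z90 0.0393 [455.8 228.9] [ 50.9 104.6] 23.1
```

>>> {"op": "play_rows", "data": {"motion": [[[-0.05,0.06,0.25,0.001,0.006,-0.002,1],[-0.15,0.067,0.31,0.001,0.006,-0.002,1],[-0.25,0.067,0.38,0.001,0.006,-0.002,1],[-0.35,0.067,0.457,0.001,0.006,-0.002,1],[-0.41,0.067,0.503,0.001,0.006,-0.002,1],[-0.41,0.067,0.503,0.001,0.006,-0.002,1],[-0.41,0.067,0.503,0.001,0.006,-0.002,0],[-0.41,0.067,0.503,0.001,0.006,-0.002,-1],[-0.41,0.067,0.503,0.001,0.006,-0.002,-1],[-0.41,0.067,0.503,0.001,0.006,-0.002,-1]]], "grip_force": 25}}

```text
time_s: 3.9
ee_pos: [0.4585, 0.2214, 0.0265]
eef_rot: [-3.137, -0.956, 1.973]
force: [-0.7, -0.2, -0.1]
grip_width: 0.0656
grip_force: 0.0
```

```bash
python3 go.py A 55
```

```text
now [0.459 0.221 0.026] [-0.007  0.724  1.713  0.875  1.342 -0.913] t 3.9 w 0.06559809984161444 F [-0.676 -0.244 -0.145]
hover [0.459 0.222 0.156] grasp [0.459 0.222 0.026] place [0.659 0.178 0.065]
now->hover [ 0.423 -0.    -0.298 -0.001  0.001 -0.   ]
now->grasp [-0.001  0.001  0.002 -0.001  0.001 -0.   ]
hover->grasp [-0.426 -0.     0.298  0.     0.     0.   ]
now->up [ 0.555 -0.002 -0.393  0.     0.     0.   ]
now->abovplace [ 0.243  0.665 -0.757  0.033 -0.221 -0.192]
now->place [-0.148  0.666 -0.48   0.033 -0.221 -0.192]
above->place [ 0.275 -0.     0.393  0.     0.     0.   ]
now back [ 0.  -0.  -0.4  0.   0.   0. ]
```

Fingers close slowly; I'll let them finish closing and then lift.

>>> {"op": "play_rows", "data": {"motion": [[[0,0,0,0,0,0,-1],[0,0,0,0,0,0,-1],[0,0,0,0,0,0,-1],[0,0,0,0,0,0,-1],[0,0,0,0,0,0,-1],[0,0,0,0,0,0,-1]]], "grip_force": 25}}

```text
time_s: 4.5
ee_pos: [0.4582, 0.2214, 0.0258]
eef_rot: [-3.135, -0.956, 1.971]
force: [-0.9, -0.5, 1.4]
grip_width: 0.0438
grip_force: 25.0
```

>>> {"op": "play_rows", "data": {"motion": [[[0.05,0,-0.035,0,0,0,-1],[0.15,0,-0.1,0,0,0,-1],[0.25,0,-0.17,0,0,0,-1],[0.35,0,-0.25,0,0,0,-1],[0.45,0,-0.32,0,0,0,-1],[0.55,0,-0.39,0,0,0,-1],[0.55,0,-0.39,0,0,0,-1]]]}}

```text
time_s: 5.2
ee_pos: [0.4598, 0.2213, 0.1985]
eef_rot: [3.138, -0.954, 1.98]
force: [0.5, -0.6, -1.8]
grip_width: 0.044
grip_force: 25.0
```

```bash
python3 go.py A 55
```

```text
now [0.46  0.221 0.198] [-0.007  0.428  1.677  0.844  1.557 -0.665] t 5.2 w 0.043970227681833146 F [ 0.507 -0.566 -1.789]
hover [0.459 0.222 0.156] grasp [0.459 0.222 0.026] place [0.659 0.178 0.065]
now->hover [-0.137 -0.004  0.101 -0.     0.001  0.001]
now->grasp [-0.561 -0.005  0.402 -0.     0.001  0.001]
hover->grasp [-0.426 -0.     0.298  0.     0.     0.   ]
now->up [ 0.555  0.002 -0.393  0.     0.     0.   ]
now->abovplace [-0.32   0.662 -0.356  0.034 -0.22  -0.192]
now->place [-0.712  0.661 -0.078  0.034 -0.22  -0.192]
above->place [ 0.275 -0.     0.393  0.     0.     0.   ]
now back [-0.  -0.  -0.4  0.   0.   0. ]
```

>>> {"op": "play_rows", "data": {"motion": [[[-0.02,0.02,-0.04,0.003,-0.017,-0.015,-1],[-0.04,0.06,-0.08,0.005,-0.034,-0.03,-1],[-0.06,0.11,-0.12,0.008,-0.051,-0.044,-1],[-0.08,0.17,-0.16,0.01,-0.068,-0.059,-1],[-0.11,0.23,-0.19,0.013,-0.085,-0.074,-1],[-0.14,0.29,-0.22,0.016,-0.102,-0.089,-1],[-0.17,0.36,-0.25,0.018,-0.119,-0.104,-1],[-0.2,0.42,-0.28,0.021,-0.136,-0.118,-1],[-0.23,0.48,-0.3,0.024,-0.153,-0.133,-1],[-0.26,0.53,-0.32,0.026,-0.17,-0.148,-1]]]}}

```text
time_s: 6.2
ee_pos: [0.6217, 0.1793, 0.1867]
eef_rot: [2.978, 0.268, 2.822]
force: [0.7, -0.8, -2.3]
grip_width: 0.0439
grip_force: 25.0
```

```bash
python3 go.py A 55| sed -n '1,2p;7,9p'
```

```text
now [0.622 0.179 0.187] [ 0.222  0.388  1.523  0.006  0.918 -1.054] t 6.2 w 0.043945196397368984 F [ 0.67  -0.817 -2.348]
hover [0.459 0.222 0.156] grasp [0.459 0.222 0.026] place [0.659 0.178 0.065]
now->abovplace [-0.136  0.032  0.05   0.007 -0.051 -0.043]
now->place [-0.009 -0.043  0.507  0.007 -0.051 -0.043]
above->place [ 0.275 -0.     0.393  0.     0.     0.   ]
```

>>> {"op": "play_rows", "data": {"motion": [[[-0.05,0.01,0.02,0.002,-0.015,-0.013,-1],[-0.09,0.02,0.03,0.004,-0.03,-0.026,-1],[-0.136,0.032,0.05,0.007,-0.045,-0.038,-1],[-0.136,0.032,0.05,0.007,-0.051,-0.043,-1],[-0.136,0.032,0.05,0.007,-0.051,-0.043,-1],[-0.136,0.032,0.05,0.007,-0.051,-0.043,-1]]]}}

```text
time_s: 6.8
ee_pos: [0.6579, 0.1771, 0.1848]
eef_rot: [3.135, 0.606, 3.082]
force: [0.4, -1.1, -1.3]
grip_width: 0.0437
grip_force: 25.0
```

```bash
python3 go.py A 55| sed -n '1,2p;7,9p'; python3 -c "
from h import *
c=camera('scene');cv2.imwrite('pics/s1.png',cv2.resize(c['frame'][120:300,180:480,::-1],(800,480)))"
```

```text
now [0.658 0.177 0.185] [ 0.276  0.376  1.626 -0.335  0.584 -1.01 ] t 6.8 w 0.04372632306212841 F [ 0.367 -1.065 -1.256]
hover [0.459 0.222 0.156] grasp [0.459 0.222 0.026] place [0.659 0.178 0.065]
now->abovplace [-0.004  0.002  0.001  0.    -0.001 -0.001]
now->place [ 0.27  -0.001  0.396  0.    -0.001 -0.001]
above->place [ 0.275 -0.     0.393  0.     0.     0.   ]
```

View pics/s1.png

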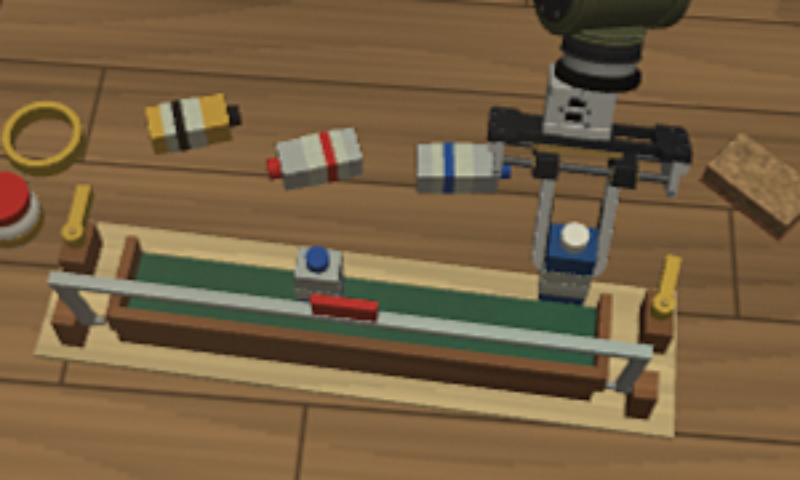

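The tin hangs upright with its white cap up at crop px (575,240), above the lane's left end. Lowering it.

>>> {"op": "play_rows", "data": {"motion": [[[0.05,0,0.08,0,0,0,-1],[0.11,0,0.16,0,0,0,-1],[0.17,0,0.25,0,0,0,-1],[0.22,0,0.32,0,0,0,-1],[0.24,0,0.355,0,0,0,-1],[0.255,0,0.375,0,0,0,-1],[0.265,0,0.39,0,0,0,-1],[0.269,0,0.396,0,0,0,-1],[0.269,0,0.396,0,0,0,-1],[0.269,0,0.396,0,0,0,-1]]]}}

```text
time_s: 7.85
ee_pos: [0.6599, 0.1778, 0.0661]
eef_rot: [3.135, 0.609, 3.083]
force: [-0.3, 0.2, -1.9]
grip_width: 0.0438
grip_force: 25.0
```

```bash
python3 go.py A 55| sed -n '1,2p;7,10p'
```

```text
now [0.66  0.178 0.066] [ 0.277  0.55   1.691 -0.537  0.363 -0.785] t 7.85 w 0.04380976924595978 F [-0.261  0.231 -1.914]
hover [0.459 0.222 0.156] grasp [0.459 0.222 0.026] place [0.659 0.178 0.065]
now->abovplace [-0.269  0.001 -0.393  0.    -0.    -0.001]
now->place [ 0.006 -0.001  0.001  0.    -0.    -0.001]
above->place [ 0.275 -0.     0.393  0.     0.     0.   ]
now back [ 0.   0.  -0.4  0.   0.   0. ]
```

>>> {"op": "play_rows", "data": {"motion": [[[0.005,0,0.007,0,0,0,-1],[0.005,0,0.007,0,0,0,-1],[0.005,0,0.007,0,0,0,-0.02],[0.005,0,0.007,0,0,0,0.15],[0.005,0,0.007,0,0,0,0.4],[0.005,0,0.007,0,0,0,0.4],[0.005,0,0.007,0,0,0,0.4],[0.005,0,0.007,0,0,0,0.4]]]}}

```text
time_s: 8.65
ee_pos: [0.6596, 0.1777, 0.0632]
eef_rot: [3.135, 0.608, 3.083]
force: [0.1, -0.5, 0.5]
grip_width: 0.0654
grip_force: 0.0
```

>>> {"op": "play_rows", "data": {"motion": [[[0,0,-0.05,0,0,0,0.4],[0,0,-0.1,0,0,0,0.4],[0,0,-0.2,0,0,0,0.4],[0,0,-0.35,0,0,0,0.4],[0,0,-0.5,0,0,0,0.4],[0,0,-0.65,0,0,0,1],[0,0,-0.8,0,0,0,1],[0,0,-0.8,0,0,0,1]]]}}

```text
time_s: 9.45
ee_pos: [0.5445, 0.1839, 0.233]
eef_rot: [3.131, 0.615, 3.082]
force: [-0.2, 0.1, -0.6]
grip_width: 0.0864
grip_force: 0.0
```

```bash
cat > stand.py <<'E'
from plan import *
def standing(cam):
    c=camera(cam);P=cloud(c,c["T"]); q=(P-O); X=q@ex;Y=q@ey;z=P[...,2]
    m=((c["z_map"]>0)&(z>.085)&(z<.12)&(X>-.06)&(X<.05)&(abs(Y)<.246)).astype(np.uint8)
    k,l,s,ce=cv2.connectedComponentsWithStats(m)
    for i in range(1,k):
        if s[i,4]>60:
            b=(l==i); r=cv2.minAreaRect(np.c_[X[b&(z<.101)],Y[b&(z<.101)]].astype(np.float32)*1000); print(cam,ce[i].round(),s[i,4],"zmax %.3f body z %.3f"%(np.percentile(z[b],98),np.median(z[b&(z<.101)])),np.round(r[0],1),np.round(r[1],1),round(r[2],1))
standing("top"); standing("scene")
E
python3 stand.py; python3 meas.py .45 -.0 top; python3 meas.py .43 -.229 top; python3 go.py B 55
```

```text
top [249. 166.] 274 zmax 0.113 body z 0.096 [  3.9 195.1] [36.1 44.5] 0.2
top [347. 178.] 271 zmax 0.113 body z 0.096 [ -9.  -45.3] [36.  43.8] 0.6
scene [299. 219.] 228 zmax 0.114 body z 0.096 [ -9.7 -42.6] [37.  43.5] 0.3
scene [389. 234.] 239 zmax 0.114 body z 0.096 [  3.4 197.6] [36.8 43.6] 1.1
top [293. 247.] 563 z90 0.0385 [469.   68.7] [45.  82.9] 4.0
top [348. 250.] 486 z90 0.0387 [466.  -73.3] [44.7 70.2] 18.5
top [410. 264.] 713 z90 0.0382 [ 432.1 -229.6] [ 45.2 104.3] 18.6
now [0.545 0.183 0.227] [ 0.359  0.107  1.858 -0.385  0.645 -0.909] t 9.65 w 0.09379563388866216 F [ 0.699 -0.776 -0.375]
hover [0.468 0.084 0.156] grasp [0.468 0.084 0.026] place [0.655 0.098 0.065]
now->hover [ 0.397 -0.412  0.066  0.163 -0.047  0.162]
now->grasp [ 0.694 -0.415  0.493  0.163 -0.047  0.162]
hover->grasp [ 0.426 -0.     0.298  0.     0.     0.   ]
now->up [-0.388  0.003 -0.558  0.     0.     0.   ]
now->abovplace [-0.28  -0.318  0.396 -0.001 -0.     0.499]
now->place [-0.006 -0.32   0.79  -0.001 -0.     0.499]
above->place [-0.275  0.     0.393  0.     0.     0.   ]
now back [-0.  -0.  -0.4  0.   0.   0. ]
```

A stands at rack (4, 195) mm, upright, and the other tins haven't moved. Next is B.

>>> {"op": "play_rows", "data": {"motion": [[[0.04,-0.04,0,0.016,-0.005,0.016,1],[0.08,-0.08,0,0.033,-0.009,0.032,1],[0.13,-0.14,0.01,0.049,-0.014,0.049,1],[0.18,-0.2,0.02,0.065,-0.019,0.065,1],[0.23,-0.26,0.03,0.082,-0.024,0.081,1],[0.28,-0.32,0.04,0.098,-0.028,0.097,1],[0.33,-0.37,0.05,0.114,-0.033,0.113,1],[0.38,-0.4,0.06,0.13,-0.038,0.13,1],[0.397,-0.412,0.066,0.147,-0.042,0.146,1],[0.397,-0.412,0.066,0.163,-0.047,0.162,1]]]}}

```text
time_s: 10.65
ee_pos: [0.4672, 0.0842, 0.1549]
eef_rot: [-3.122, 0.955, 1.712]
force: [-1.0, -0.4, -0.5]
grip_width: 0.0941
grip_force: 0.0
```

```bash
python3 meas.py .468 .079 wrist top scene; python3 go.py B 55|head -5
```

```text
wrist [321.  69.] 7303 z90 0.0362 [467.3  79.6] [ 45.2 105.2] 5.0
top [290. 247.] 670 z90 0.0383 [467.8  79.3] [ 45.1 104.2] 5.3
scene [352. 181.] 488 z90 0.0396 [466.1  82.9] [ 50.4 103.1] 6.2
now [0.468 0.084 0.155] [ 0.507  0.468  1.739 -0.863  1.471  0.708] t 10.8 w 0.09378097117500203 F [-0.374 -0.343  0.355]
hover [0.468 0.084 0.156] grasp [0.468 0.084 0.026] place [0.655 0.098 0.065]
now->hover [-0.003 -0.002 -0.002  0.006 -0.001  0.006]
now->grasp [ 0.42   0.004  0.299  0.006 -0.001  0.006]
hover->grasp [ 0.426 -0.     0.298  0.     0.     0.   ]
```

>>> {"op": "play_rows", "data": {"motion": [[[0.1,0,0.07,0.003,0,0.003,1],[0.2,0.002,0.14,0.006,-0.001,0.006,0.5],[0.3,0.003,0.21,0.006,-0.001,0.006,0.5],[0.38,0.004,0.27,0.006,-0.001,0.006,0.5],[0.42,0.004,0.299,0.006,-0.001,0.006,0.5],[0.42,0.004,0.299,0.006,-0.001,0.006,0],[0.42,0.004,0.299,0.006,-0.001,0.006,-1],[0.42,0.004,0.299,0.006,-0.001,0.006,-1],[0.42,0.004,0.299,0.006,-0.001,0.006,-1],[0.42,0.004,0.299,0.006,-0.001,0.006,-1]]]}}

```text
time_s: 11.8
ee_pos: [0.4682, 0.0848, 0.0287]
eef_rot: [3.139, 0.958, 1.647]
force: [-2.2, 2.3, 7.6]
grip_width: 0.0444
grip_force: 25.0
```

>>> {"op": "play_rows", "data": {"motion": [[[0,0,0,0,0,0,-1],[0,0,0,0,0,0,-1],[0,0,0,0,0,0,-1],[-0.05,0,-0.035,0,0,0,-1],[-0.15,0,-0.1,0,0,0,-1],[-0.25,0,-0.17,0,0,0,-1],[-0.35,0,-0.25,0,0,0,-1],[-0.45,0,-0.32,0,0,0,-1],[-0.55,0,-0.39,0,0,0,-1],[-0.55,0,-0.39,0,0,0,-1]]]}}

```text
time_s: 12.8
ee_pos: [0.4686, 0.0858, 0.1995]
eef_rot: [3.132, 0.956, 1.641]
force: [-0.1, -0.2, -2.9]
grip_width: 0.0436
grip_force: 25.0
```

```bash
python3 go.py B 55 px=.003
```

```text
now [0.469 0.086 0.2  ] [ 0.504  0.418  1.69  -0.841  1.562  0.676] t 12.8 w 0.04362949395913965 F [-0.143 -0.155 -2.914]
hover [0.468 0.084 0.156] grasp [0.468 0.084 0.026] place [0.655 0.098 0.065]
now->hover [ 0.139 -0.005  0.105  0.    -0.001 -0.001]
now->grasp [ 0.563 -0.008  0.405  0.    -0.001 -0.001]
hover->grasp [ 0.426 -0.     0.298  0.     0.     0.   ]
now->up [-0.555  0.004 -0.392  0.     0.     0.   ]
now->abovplace [0.044 0.746 0.045 0.051 0.181 0.289]
now->place [0.436 0.743 0.323 0.051 0.181 0.289]
above->place [-0.275  0.     0.393  0.     0.     0.   ]
now back [-0.   0.  -0.4  0.   0.   0. ]
```

>>> {"op": "play_rows", "data": {"motion": [[[0.003,0.03,0.003,0.0034,0.012,0.019,-1],[0.006,0.06,0.006,0.0068,0.024,0.0385,-1],[0.009,0.1,0.009,0.01,0.036,0.058,-1],[0.012,0.15,0.012,0.0136,0.048,0.077,-1],[0.015,0.2,0.015,0.017,0.06,0.096,-1],[0.018,0.26,0.018,0.02,0.072,0.1156,-1],[0.02,0.32,0.02,0.024,0.0845,0.135,-1],[0.023,0.38,0.023,0.027,0.0965,0.154,-1],[0.026,0.44,0.026,0.03,0.1086,0.173,-1],[0.03,0.5,0.03,0.034,0.12,0.193,-1]]]}}

```text
time_s: 13.8
ee_pos: [0.5927, 0.0931, 0.1844]
eef_rot: [2.814, -0.119, 0.509]
force: [0.1, 0.6, -3.4]
grip_width: 0.0437
grip_force: 25.0
```

```bash
python3 go.py B 55| sed -n '1,2p;7,9p'
```

```text
now [0.593 0.093 0.184] [ 0.21   0.349  1.589 -0.329  1.016  1.439] t 13.8 w 0.04366068737136836 F [ 0.111  0.635 -3.448]
hover [0.468 0.084 0.156] grasp [0.468 0.084 0.026] place [0.655 0.098 0.065]
now->abovplace [0.225 0.092 0.057 0.018 0.061 0.095]
now->place [ 0.167 -0.062  0.508  0.018  0.061  0.095]
above->place [-0.275  0.     0.393  0.     0.     0.   ]
```

>>> {"op": "play_rows", "data": {"motion": [[[0.04,0.018,0.011,0.0036,0.0122,0.019,-1],[0.08,0.036,0.022,0.0072,0.0244,0.038,-1],[0.13,0.055,0.034,0.0108,0.0366,0.057,-1],[0.18,0.074,0.046,0.0144,0.0488,0.076,-1],[0.225,0.092,0.057,0.018,0.061,0.095,-1],[0.225,0.092,0.057,0.018,0.061,0.095,-1],[0.225,0.092,0.057,0.018,0.061,0.095,-1]]]}}

```text
time_s: 14.5
ee_pos: [0.6539, 0.098, 0.185]
eef_rot: [3.134, -0.603, -0.038]
force: [-0.7, 0.6, -2.8]
grip_width: 0.0439
grip_force: 25.0
```

```bash
python3 go.py B 55| sed -n '1,2p;7,9p'
```

```text
now [0.654 0.098 0.185] [ 0.133  0.325  1.695 -0.206  0.537  1.89 ] t 14.5 w 0.04388148546644816 F [-0.692  0.611 -2.802]
hover [0.468 0.084 0.156] grasp [0.468 0.084 0.026] place [0.655 0.098 0.065]
now->abovplace [0.003 0.001 0.002 0.    0.001 0.002]
now->place [-0.269 -0.002  0.398  0.     0.001  0.002]
above->place [-0.275  0.     0.393  0.     0.     0.   ]
```

>>> {"op": "play_rows", "data": {"motion": [[[-0.05,0,0.08,0,0,0,-1],[-0.11,0,0.16,0,0,0,-1],[-0.17,0,0.25,0,0.001,0.002,-1],[-0.22,-0.001,0.32,0,0.001,0.002,-1],[-0.24,-0.002,0.355,0,0.001,0.002,-1],[-0.255,-0.002,0.375,0,0.001,0.002,-1],[-0.265,-0.002,0.39,0,0.001,0.002,-1],[-0.269,-0.002,0.398,0,0.001,0.002,-1],[-0.273,-0.002,0.404,0,0.001,0.002,-1],[-0.273,-0.002,0.404,0,0.001,0.002,-1]]]}}

```text
time_s: 15.5
ee_pos: [0.6564, 0.0981, 0.0649]
eef_rot: [-3.137, -0.614, -0.058]
force: [-1.6, -0.8, -3.8]
grip_width: 0.044
grip_force: 25.0
```

>>> {"op": "play_rows", "data": {"motion": [[[0,0,0,0,0,0,-1],[0,0,0,0,0,0,-0.02],[0,0,0,0,0,0,0.15],[0,0,0,0,0,0,0.4],[0,0,0,0,0,0,0.4],[0,0,0,0,0,0,0.4],[0,0,0,0,0,0,0.4]]]}}

```text
time_s: 16.2
ee_pos: [0.6563, 0.0981, 0.0645]
eef_rot: [-3.137, -0.614, -0.058]
force: [-0.1, -0.3, 0.3]
grip_width: 0.0657
grip_force: 0.0
```

>>> {"op": "play_rows", "data": {"motion": [[[0,0,-0.05,0,0,0,0.4],[0,0,-0.1,0,0,0,0.4],[0,0,-0.2,0,0,0,0.4],[0,0,-0.35,0,0,0,0.4],[0,0,-0.5,0,0,0,0.4],[0,0,-0.65,0,0,0,1],[0,0,-0.8,0,0,0,1],[0,0,-0.8,0,0,0,1]]]}}

```text
time_s: 17.0
ee_pos: [0.541, 0.1044, 0.2327]
eef_rot: [-3.135, -0.62, -0.058]
force: [-0.1, -0.2, 0.3]
grip_width: 0.0863
grip_force: 0.0
```

```bash
python3 stand.py; python3 meas.py .47 -.089 top scene; python3 meas.py .43 -.229 top; python3 go.py C 55|head -4; python3 go.py D 24 yaw=15|tail -n +2|head -3
```

```text
top [249. 166.] 280 zmax 0.113 body z 0.096 [  4.  195.4] [36.4 44.3] 0.9
top [282. 167.] 276 zmax 0.113 body z 0.096 [  7.3 115.2] [43.8 36.5] 89.6
top [347. 178.] 274 zmax 0.113 body z 0.096 [ -9.2 -45. ] [43.8 35.9] 89.7
scene [299. 219.] 229 zmax 0.114 body z 0.095 [ -9.9 -42.9] [44.2 39. ] 89.8
scene [358. 232.] 233 zmax 0.114 body z 0.096 [  7.  117.7] [43.7 37.1] 89.4
scene [389. 234.] 242 zmax 0.113 body z 0.096 [  4.3 197.7] [38.3 44. ] 0.6
top [353. 248.] 669 z90 0.0383 [471.5 -89. ] [ 44.8 103.8] 19.0
scene [298. 178.] 511 z90 0.0390 [469.9 -85.8] [ 48.8 105. ] 18.6
top [410. 264.] 712 z90 0.0381 [ 432.4 -229.6] [ 44.9 104.3] 18.0
now [0.541 0.104 0.227] [ 0.184  0.035  1.937 -0.245  0.585  1.975] t 17.25 w 0.09407548575281985 F [-0.394 -0.672 -0.575]
hover [ 0.473 -0.094  0.156] grasp [ 0.473 -0.094  0.026] place [0.651 0.018 0.065]
now->hover [-0.348  0.805  0.098  0.221  0.036 -0.221]
now->grasp [-0.647  0.807  0.524  0.221  0.036 -0.221]
hover [ 0.431 -0.224  0.156] grasp [ 0.431 -0.224  0.026] place [ 0.642 -0.154  0.065]
now->hover [-0.462  1.336  0.017  0.03  -0.108 -0.317]
now->grasp [-0.76   1.338  0.443  0.03  -0.108 -0.317]
```

```bash
cat > path.py <<'E'
from t1 import *
def chk(p,R,q,p2,R2,n=15):
    sl=Ro.from_matrix(R.T@R2).as_rotvec();mx=cm=0;qs=[]
    for s in np.linspace(0,1,n+1):
        qn,cc=ik(p+(p2-p)*s,R@Ro.from_rotvec(sl*s).as_matrix(),q,K,lo,hi);cm=max(cm,cc);mx=max(mx,abs(qn-q).max());q=qn
    print("maxstep %.2f cost %.0e end"%(mx,cm),q); return q
E
python3 - <<'E'
from path import *
p,R,ob=cur(); t=T["D"]; t["c"]=(.4324,-.2296)
pg,Rg,c=grasp(t,24*d,.012,.026)
q=chk(p,R,ob["qpos"],pg+up*.13,Rg); q=chk(pg+up*.13,Rg,q,pg,Rg)
q=chk(pg+up*.17,Rg,q,*[*place(c,24*d,.012,.026,.003,-.135,.12,15*d)]); q=chk(*place(c,24*d,.012,.026,.003,-.135,.12,15*d),q,*place(c,24*d,.012,.026,.003,-.135,.0,15*d))
E
sed -i 's/c=(.4324,-.2292)/c=(.4324,-.2296)/; s/c=(.4715,-.0892)/c=(.4715,-.0891)/' t1.py
```

```text
maxstep 0.27 cost 7e-19 end [-0.396  0.115  1.972 -0.436  0.821 -0.446]
maxstep 0.02 cost 3e-18 end [-0.396  0.364  2.051 -0.647  0.538 -0.178]
maxstep 0.37 cost 8e-20 end [-0.53   0.38   1.924  1.807  0.688 -0.658]
maxstep 0.03 cost 4e-19 end [-0.53   0.636  1.927  2.076  0.783 -1.02 ]
```

>>> {"op": "play_rows", "data": {"motion": [[[-0.03,0.09,0,0.002,-0.007,-0.021,1],[-0.06,0.18,0,0.004,-0.014,-0.042,1],[-0.09,0.27,0,0.006,-0.022,-0.063,1],[-0.12,0.36,0,0.008,-0.029,-0.085,1],[-0.15,0.45,0.005,0.01,-0.036,-0.106,1],[-0.18,0.53,0.005,0.012,-0.043,-0.127,1],[-0.22,0.62,0.01,0.014,-0.05,-0.148,1],[-0.25,0.71,0.01,0.016,-0.058,-0.169,1],[-0.28,0.8,0.01,0.018,-0.065,-0.19,1],[-0.31,0.89,0.01,0.02,-0.072,-0.211,1]]]}}

```text
time_s: 18.25
ee_pos: [0.4669, -0.1158, 0.1792]
eef_rot: [2.9, 0.104, 1.234]
force: [-0.3, 0.3, 0.4]
grip_width: 0.0942
grip_force: 0.0
```

```bash
python3 go.py D 24 yaw=15|head -4
```

```text
now [ 0.467 -0.116  0.179] [-0.257  0.076  1.92  -0.151  0.917  0.146] t 18.25 w 0.09415466545327966 F [-0.256  0.279  0.369]
hover [ 0.431 -0.225  0.156] grasp [ 0.431 -0.225  0.026] place [ 0.642 -0.154  0.065]
now->hover [-0.447 -0.025  0.138  0.01  -0.036 -0.105]
now->grasp [-0.393 -0.149  0.64   0.01  -0.036 -0.105]
```

>>> {"op": "play_rows", "data": {"motion": [[[-0.09,-0.005,0.03,0.002,-0.007,-0.021,1],[-0.18,-0.01,0.055,0.004,-0.014,-0.042,1],[-0.27,-0.015,0.083,0.006,-0.022,-0.063,1],[-0.36,-0.02,0.11,0.008,-0.029,-0.085,1],[-0.447,-0.025,0.138,0.01,-0.036,-0.105,1],[-0.447,-0.025,0.138,0.01,-0.036,-0.105,1],[-0.447,-0.025,0.138,0.01,-0.036,-0.105,1]]]}}

```text
time_s: 18.95
ee_pos: [0.4309, -0.2233, 0.1563]
eef_rot: [3.135, 0.417, 1.871]
force: [0.0, 0.2, 0.0]
grip_width: 0.094
grip_force: 0.0
```

```bash
python3 meas.py .432 -.229 wrist scene; python3 go.py D 24 yaw=15|head -5
```

```text
wrist [408.  56.] 560 z90 0.0357 [ 472.7 -133.5] [12.6 35.6] 63.0
wrist [316. 147.] 5017 z90 0.0365 [ 431.2 -229.7] [ 44.7 104.5] 17.9
scene [251. 164.] 492 z90 0.0391 [ 430.9 -226.6] [ 50.2 104.6] 15.8
now [ 0.431 -0.223  0.157] [-0.393  0.113  1.973 -0.433  0.822 -0.436] t 19.05 w 0.09405385849312117 F [-0.665 -0.076 -0.406]
hover [ 0.431 -0.225  0.156] grasp [ 0.431 -0.225  0.026] place [ 0.642 -0.154  0.065]
now->hover [-0.004 -0.004  0.006  0.    -0.    -0.002]
now->grasp [ 0.207 -0.007  0.481  0.    -0.    -0.002]
hover->grasp [0.211 0.    0.475 0.    0.    0.   ]
```

>>> {"op": "play_rows", "data": {"motion": [[[0.04,-0.001,0.1,0,0,-0.001,1],[0.09,-0.003,0.21,0,0,-0.002,0.5],[0.14,-0.005,0.32,0,0,-0.002,0.5],[0.18,-0.006,0.42,0,0,-0.002,0.5],[0.207,-0.007,0.48,0,0,-0.002,0.5],[0.207,-0.007,0.48,0,0,-0.002,0.5],[0.207,-0.007,0.48,0,0,-0.002,0.2],[0.207,-0.007,0.48,0,0,-0.002,-1],[0.207,-0.007,0.48,0,0,-0.002,-1],[0.207,-0.007,0.48,0,0,-0.002,-1]]]}}

```text
time_s: 20.05
ee_pos: [0.4307, -0.2254, 0.0271]
eef_rot: [3.14, 0.42, 1.888]
force: [-2.5, 3.4, 7.9]
grip_width: 0.0437
grip_force: 25.0
```

>>> {"op": "play_rows", "data": {"motion": [[[0,0,0,0,0,0,-1],[0,0,0,0,0,0,-1],[0,0,0,0,0,0,-1],[-0.03,0,-0.06,0,0,0,-1],[-0.08,0,-0.18,0,0,0,-1],[-0.13,0,-0.3,0,0,0,-1],[-0.18,0,-0.42,0,0,0,-1],[-0.23,0,-0.53,0,0,0,-1],[-0.27,0,-0.62,0,0,0,-1],[-0.27,0,-0.62,0,0,0,-1]]]}}

```text
time_s: 21.05
ee_pos: [0.4308, -0.2243, 0.1984]
eef_rot: [3.137, 0.422, 1.887]
force: [-0.0, 0.8, -1.8]
grip_width: 0.0437
grip_force: 25.0
```

```bash
python3 go.py D 24 yaw=15
```

```text
now [ 0.431 -0.224  0.198] [-0.396  0.052  1.931 -0.4    0.909 -0.505] t 21.05 w 0.0436773307650303 F [-0.026  0.849 -1.819]
hover [ 0.431 -0.225  0.156] grasp [ 0.431 -0.225  0.026] place [ 0.642 -0.154  0.065]
now->hover [ 0.068 -0.001  0.155  0.001  0.001  0.001]
now->grasp [ 0.281 -0.003  0.63   0.001  0.001  0.001]
hover->grasp [0.211 0.    0.475 0.    0.    0.   ]
now->up [-0.279  0.003 -0.62   0.     0.     0.   ]
now->abovplace [ 0.025  0.891  0.051 -0.103  0.184  0.271]
now->place [ 0.222  0.889  0.489 -0.103  0.184  0.271]
above->place [-0.439 -0.     0.195  0.     0.     0.   ]
now back [-0.   0.  -0.4  0.   0.   0. ]
```

>>> {"op": "play_rows", "data": {"motion": [[[0,0.03,0,-0.007,0.012,0.018,-1],[0,0.06,0,-0.014,0.024,0.036,-1],[0,0.1,0.01,-0.021,0.037,0.054,-1],[0.005,0.15,0.01,-0.027,0.049,0.072,-1],[0.01,0.21,0.015,-0.034,0.061,0.09,-1],[0.01,0.27,0.02,-0.041,0.074,0.108,-1],[0.01,0.33,0.02,-0.048,0.086,0.126,-1],[0.013,0.4,0.025,-0.055,0.098,0.145,-1],[0.015,0.47,0.03,-0.062,0.11,0.163,-1],[0.017,0.54,0.034,-0.069,0.123,0.181,-1]]]}}

```text
time_s: 22.05
ee_pos: [0.5579, -0.1815, 0.184]
eef_rot: [2.75, -0.635, 0.962]
force: [-0.0, 0.6, -2.6]
grip_width: 0.0441
grip_force: 25.0
```

```bash
python3 go.py D 24 yaw=15| sed -n '1,2p;7,9p'
```

```text
now [ 0.558 -0.181  0.184] [-0.618  0.238  1.864  0.885  0.793 -0.445] t 22.05 w 0.044149587959126324 F [-0.003  0.623 -2.618]
hover [ 0.431 -0.225  0.156] grasp [ 0.431 -0.225  0.026] place [ 0.642 -0.154  0.065]
now->abovplace [ 0.23   0.136  0.234 -0.034  0.061  0.088]
now->place [-0.054 -0.012  0.591 -0.034  0.061  0.088]
above->place [-0.439 -0.     0.195  0.     0.     0.   ]
```

>>> {"op": "play_rows", "data": {"motion": [[[0.03,0.02,0.03,-0.007,0.012,0.0175,-1],[0.07,0.04,0.07,-0.014,0.024,0.035,-1],[0.11,0.065,0.11,-0.02,0.037,0.053,-1],[0.16,0.095,0.16,-0.027,0.049,0.07,-1],[0.2,0.12,0.2,-0.034,0.061,0.088,-1],[0.23,0.136,0.234,-0.034,0.061,0.088,-1],[0.23,0.136,0.234,-0.034,0.061,0.088,-1],[0.23,0.136,0.234,-0.034,0.061,0.088,-1]]]}}

```text
time_s: 22.85
ee_pos: [0.6422, -0.1536, 0.1864]
eef_rot: [3.12, -1.147, 0.24]
force: [-0.2, 0.0, -2.8]
grip_width: 0.0439
grip_force: 25.0
```

```bash
python3 go.py D 24 yaw=15| sed -n '1,2p;7,9p'
```

```text
now [ 0.642 -0.154  0.186] [-0.531  0.373  1.92   1.781  0.687 -0.644] t 22.85 w 0.04385312157111837 F [-0.203  0.012 -2.797]
hover [ 0.431 -0.225  0.156] grasp [ 0.431 -0.225  0.026] place [ 0.642 -0.154  0.065]
now->abovplace [-0.005  0.002  0.003 -0.001  0.001  0.002]
now->place [-0.443 -0.002  0.2   -0.001  0.001  0.002]
above->place [-0.439 -0.     0.195  0.     0.     0.   ]
```

>>> {"op": "play_rows", "data": {"motion": [[[-0.08,0,0.036,0,0,0,-1],[-0.17,0,0.078,0,0,0,-1],[-0.26,-0.001,0.12,-0.001,0.001,0.002,-1],[-0.34,-0.001,0.155,-0.001,0.001,0.002,-1],[-0.39,-0.002,0.177,-0.001,0.001,0.002,-1],[-0.42,-0.002,0.19,-0.001,0.001,0.002,-1],[-0.438,-0.002,0.198,-0.001,0.001,0.002,-1],[-0.446,-0.002,0.201,-0.001,0.001,0.002,-1],[-0.45,-0.002,0.203,-0.001,0.001,0.002,-1],[-0.45,-0.002,0.203,-0.001,0.001,0.002,-1]]]}}

```text
time_s: 23.85
ee_pos: [0.6428, -0.154, 0.0639]
eef_rot: [-3.137, -1.156, 0.203]
force: [-0.0, -0.0, -1.7]
grip_width: 0.0435
grip_force: 25.0
```

>>> {"op": "play_rows", "data": {"motion": [[[0,0,0,0,0,0,-1],[0,0,0,0,0,0,-0.02],[0,0,0,0,0,0,0.15],[0,0,0,0,0,0,0.4],[0,0,0,0,0,0,0.4],[0,0,0,0,0,0,0.4],[0,0,0,0,0,0,0.4]]]}}

```text
time_s: 24.55
ee_pos: [0.6427, -0.1539, 0.0634]
eef_rot: [-3.135, -1.156, 0.202]
force: [-0.3, 0.6, -0.4]
grip_width: 0.0655
grip_force: 0.0
```

>>> {"op": "play_rows", "data": {"motion": [[[0,0,-0.05,0,0,0,0.4],[0,0,-0.1,0,0,0,0.4],[0,0,-0.2,0,0,0,0.4],[0,0,-0.35,0,0,0,0.4],[0.1,0,-0.5,0,0,0,0.4],[0.3,0,-0.6,0,0,0,1],[0.45,0,-0.6,0,0,0,1],[0.45,0,-0.6,0,0,0,1]]]}}

```text
time_s: 25.35
ee_pos: [0.5536, -0.1741, 0.233]
eef_rot: [3.131, -1.162, 0.217]
force: [-0.1, -0.3, -0.6]
grip_width: 0.0865
grip_force: 0.0
```

```bash
python3 stand.py|grep top; python3 meas.py .47 -.089 top scene; python3 go.py C 55|head -4; python3 - <<'E'
from path import *
p,R,ob=cur(); t=T["C"]
pg,Rg,c=grasp(t,55*d,.012,.026)
q=chk(p,R,ob["qpos"],pg+up*.13,Rg)
E
```

```text
top [249. 166.] 281 zmax 0.113 body z 0.097 [  3.7 195.2] [44.1 36.1] 89.8
top [282. 167.] 275 zmax 0.113 body z 0.096 [  7.3 115.4] [44.5 36.4] 89.3
top [383. 175.] 277 zmax 0.113 body z 0.096 [   5.2 -134.1] [36.1 44.2] 15.0
top [347. 178.] 272 zmax 0.113 body z 0.096 [ -8.9 -45. ] [43.8 36.2] 89.6
top [353. 248.] 671 z90 0.0384 [471.5 -89.2] [ 44.4 104.1] 19.0
scene [298. 178.] 508 z90 0.0391 [470.3 -85.7] [ 48.9 104.2] 18.3
now [ 0.552 -0.173  0.225] [-0.687  0.165  2.083  1.631  0.797 -0.549] t 25.55 w 0.09369954721736966 F [-0.06  -0.073  0.188]
hover [ 0.473 -0.094  0.156] grasp [ 0.473 -0.094  0.026] place [0.651 0.018 0.065]
now->hover [-0.354 -0.374 -0.11   0.235 -0.024 -0.133]
now->grasp [-0.829 -0.372  0.101  0.235 -0.024 -0.133]
maxstep 0.10 cost 3e-22 end [-0.551  0.625  1.484  0.567  1.822 -0.973]
```

>>> {"op": "play_rows", "data": {"motion": [[[-0.03,-0.03,-0.03,0.02,-0.002,-0.011,1],[-0.06,-0.06,-0.05,0.04,-0.004,-0.022,1],[-0.1,-0.1,-0.07,0.06,-0.006,-0.034,1],[-0.14,-0.15,-0.09,0.08,-0.008,-0.045,1],[-0.18,-0.2,-0.1,0.1,-0.01,-0.056,1],[-0.22,-0.24,-0.11,0.12,-0.012,-0.068,1],[-0.26,-0.28,-0.11,0.14,-0.014,-0.079,1],[-0.3,-0.32,-0.11,0.16,-0.016,-0.09,1],[-0.33,-0.35,-0.11,0.18,-0.018,-0.102,1],[-0.354,-0.374,-0.11,0.2,-0.02,-0.113,1]]]}}

```text
time_s: 26.55
ee_pos: [0.4729, -0.0939, 0.1554]
eef_rot: [3.107, -0.988, 1.684]
force: [0.1, -0.1, -0.2]
grip_width: 0.094
grip_force: 0.0
```

```bash
python3 go.py C 55|head -4
```

```text
now [ 0.473 -0.094  0.155] [-0.62   0.564  1.605  0.706  1.702 -0.897] t 26.55 w 0.09399605622286299 F [ 0.102 -0.133 -0.196]
hover [ 0.473 -0.094  0.156] grasp [ 0.473 -0.094  0.026] place [0.651 0.018 0.065]
now->hover [ 0.002  0.001 -0.001  0.034 -0.004 -0.02 ]
now->grasp [-0.432 -0.009  0.285  0.034 -0.004 -0.02 ]
```

>>> {"op": "play_rows", "data": {"motion": [[[0,0,0,0.017,-0.002,-0.01,1],[0,0,0,0.034,-0.004,-0.02,1],[-0.1,-0.002,0.065,0.034,-0.004,-0.02,1],[-0.21,-0.004,0.14,0.034,-0.004,-0.02,0.5],[-0.32,-0.006,0.21,0.034,-0.004,-0.02,0.5],[-0.4,-0.008,0.265,0.034,-0.004,-0.02,0.5],[-0.432,-0.009,0.285,0.034,-0.004,-0.02,0.5],[-0.432,-0.009,0.285,0.034,-0.004,-0.02,0.2],[-0.432,-0.009,0.285,0.034,-0.004,-0.02,-0.3],[-0.432,-0.009,0.285,0.034,-0.004,-0.02,-1]]]}}

```text
time_s: 27.55
ee_pos: [0.475, -0.0946, 0.0287]
eef_rot: [3.131, -0.956, 1.906]
force: [0.1, -0.8, 0.0]
grip_width: 0.0498
grip_force: 0.0
```

>>> {"op": "play_rows", "data": {"motion": [[[0,0,0,0,0,0,-1],[0,0,0,0,0,0,-1],[0,0,0,0,0,0,-1],[0.05,0,-0.035,0,0,0,-1],[0.15,0,-0.1,0,0,0,-1],[0.25,0,-0.17,0,0,0,-1],[0.35,0,-0.25,0,0,0,-1],[0.45,0,-0.32,0,0,0,-1],[0.55,0,-0.39,0,0,0,-1],[0.55,0,-0.39,0,0,0,-1]]]}}

```text
time_s: 28.55
ee_pos: [0.4747, -0.0955, 0.2003]
eef_rot: [3.125, -0.951, 1.911]
force: [-0.6, 0.3, -2.3]
grip_width: 0.0437
grip_force: 25.0
```

```bash
python3 go.py C 55 | sed -n '1,2p;7,9p'
```

```text
now [ 0.475 -0.096  0.2  ] [-0.553  0.564  1.461  0.582  1.881 -0.931] t 28.55 w 0.04372288940616505 F [-0.597  0.267 -2.319]
hover [ 0.473 -0.094  0.156] grasp [ 0.473 -0.094  0.026] place [0.651 0.018 0.065]
now->abovplace [ 0.062  0.812  0.206  0.037 -0.215 -0.205]
now->place [-0.329  0.807  0.484  0.037 -0.215 -0.205]
above->place [ 0.275 -0.     0.393  0.     0.     0.   ]
```

>>> {"op": "play_rows", "data": {"motion": [[[0.005,0.03,0.01,0.003,-0.0165,-0.016,-1],[0.01,0.07,0.02,0.006,-0.033,-0.0315,-1],[0.015,0.12,0.03,0.0085,-0.05,-0.047,-1],[0.02,0.18,0.045,0.011,-0.066,-0.063,-1],[0.025,0.24,0.06,0.014,-0.083,-0.079,-1],[0.028,0.31,0.075,0.017,-0.099,-0.095,-1],[0.03,0.38,0.09,0.02,-0.116,-0.11,-1],[0.035,0.45,0.105,0.023,-0.132,-0.126,-1],[0.04,0.52,0.125,0.026,-0.149,-0.142,-1],[0.045,0.58,0.14,0.0285,-0.165,-0.158,-1]]]}}

```text
time_s: 29.55
ee_pos: [0.6002, -0.0145, 0.1855]
eef_rot: [2.959, 0.265, 2.803]
force: [-0.2, -1.2, -2.9]
grip_width: 0.0439
grip_force: 25.0
```

```bash
python3 go.py C 55| sed -n '1,2p;7,9p'
```

```text
now [ 0.6   -0.015  0.185] [-0.138  0.294  1.654  0.161  0.904 -1.476] t 29.55 w 0.04392996986873762 F [-0.177 -1.244 -2.872]
hover [ 0.473 -0.094  0.156] grasp [ 0.473 -0.094  0.026] place [0.651 0.018 0.065]
now->abovplace [-0.142  0.178  0.074  0.009 -0.051 -0.046]
now->place [-0.016  0.094  0.53   0.009 -0.051 -0.046]
above->place [ 0.275 -0.     0.393  0.     0.     0.   ]
```

>>> {"op": "play_rows", "data": {"motion": [[[-0.04,0.05,0.02,0.003,-0.015,-0.014,-1],[-0.09,0.11,0.045,0.006,-0.031,-0.028,-1],[-0.142,0.178,0.074,0.009,-0.046,-0.041,-1],[-0.142,0.178,0.074,0.009,-0.051,-0.046,-1],[-0.142,0.178,0.074,0.009,-0.051,-0.046,-1],[-0.142,0.178,0.074,0.009,-0.051,-0.046,-1]]]}}

```text
time_s: 30.15
ee_pos: [0.6503, 0.0164, 0.185]
eef_rot: [3.136, 0.608, 3.08]
force: [1.1, -0.3, -1.9]
grip_width: 0.0437
grip_force: 25.0
```

```bash
python3 go.py C 55| sed -n '1,2p;7,9p'
```

```text
now [0.65  0.016 0.185] [-0.025  0.295  1.737 -0.032  0.503 -1.512] t 30.15 w 0.04374468640913024 F [ 1.098 -0.26  -1.884]
hover [ 0.473 -0.094  0.156] grasp [ 0.473 -0.094  0.026] place [0.651 0.018 0.065]
now->abovplace [-0.002  0.005  0.001 -0.    -0.001 -0.002]
now->place [ 0.273  0.003  0.395 -0.    -0.001 -0.002]
above->place [ 0.275 -0.     0.393  0.     0.     0.   ]
```

>>> {"op": "play_rows", "data": {"motion": [[[0.05,0.003,0.08,0,0,0,-1],[0.11,0.003,0.16,0,0,0,-1],[0.17,0.003,0.25,0,-0.001,-0.002,-1],[0.22,0.003,0.32,0,-0.001,-0.002,-1],[0.245,0.003,0.355,0,-0.001,-0.002,-1],[0.26,0.003,0.375,0,-0.001,-0.002,-1],[0.268,0.003,0.388,0,-0.001,-0.002,-1],[0.274,0.003,0.397,0,-0.001,-0.002,-1],[0.277,0.003,0.4,0,-0.001,-0.002,-1],[0.277,0.003,0.4,0,-0.001,-0.002,-1]]]}}

```text
time_s: 31.15
ee_pos: [0.6517, 0.0178, 0.0646]
eef_rot: [-3.138, 0.618, 3.096]
force: [0.9, 0.2, -2.1]
grip_width: 0.0442
grip_force: 25.0
```

>>> {"op": "play_rows", "data": {"motion": [[[0,0,0,0,0,0,-1],[0,0,0,0,0,0,-0.02],[0,0,0,0,0,0,0.15],[0,0,0,0,0,0,0.4],[0,0,0,0,0,0,0.4],[0,0,0,0,0,0,0.4],[0,0,0,0,0,0,0.4]]]}}

```text
time_s: 31.85
ee_pos: [0.6514, 0.0178, 0.0639]
eef_rot: [-3.138, 0.617, 3.096]
force: [0.2, 0.3, -0.4]
grip_width: 0.0661
grip_force: 0.0
```

>>> {"op": "play_rows", "data": {"motion": [[[0,0,-0.05,0,0,0,0.4],[0,0,-0.1,0,0,0,0.4],[0,0,-0.2,0,0,0,0.4],[0,0,-0.35,0,0,0,0.4],[0,0,-0.5,0,0,0,0.4],[0,0,-0.65,0,0,0,0.4],[0,0,-0.8,0,0,0,0.4],[0,0,-0.8,0,0,0,0.4]]]}}

```text
time_s: 32.65
ee_pos: [0.5356, 0.024, 0.2317]
eef_rot: [-3.138, 0.623, 3.096]
force: [0.9, 1.1, -0.7]
grip_width: 0.066
grip_force: 0.0
```

```bash
python3 stand.py; python3 - <<'E'
from plan import *
for n in("top","scene"):
    c=camera(n); cv2.imwrite(f"pics/{n}2.png",cv2.resize(c["frame"][100:280,180:500,::-1],(800,450)));np.savez(n+"2.npz",**{k:v for k,v in c.items() if isinstance(v,np.ndarray)})
    P=cloud(c,c["T"]);hsv=cv2.cvtColor(c["frame"],cv2.COLOR_RGB2HSV); q=P-O;X,Y,z=q@ex,q@ey,P[...,2]
    red=((hsv[...,0]<6)|(hsv[...,0]>174))&(hsv[...,1]>120)&(z>.13)&(abs(Y)<.06)&(X>-.05)
    print("tab",np.median(np.c_[X[red],Y[red],z[red]],0),np.c_[X[red],Y[red],z[red]].min(0),np.c_[X[red],Y[red],z[red]].max(0))
p,R,ob=cur();print(p,ob["qpos"])
E
```

```text
top [249. 166.] 282 zmax 0.112 body z 0.096 [  4.  194.6] [36.4 44.1] 0.8
top [282. 167.] 277 zmax 0.113 body z 0.096 [  7.4 115.3] [44.2 36.4] 89.3
top [314. 170.] 271 zmax 0.113 body z 0.096 [ 7.1 35.2] [36.4 44. ] 0.2
top [383. 175.] 281 zmax 0.112 body z 0.096 [   5.2 -133.8] [36.5 43.8] 14.0
top [347. 178.] 273 zmax 0.113 body z 0.096 [ -9.  -45.4] [36.1 44.2] 0.9
scene [266. 220.] 226 zmax 0.113 body z 0.095 [   4.4 -131.2] [40.  43.6] 15.3
scene [299. 219.] 229 zmax 0.113 body z 0.095 [-10.1 -42.5] [38.6 44. ] 0.0
scene [328. 228.] 234 zmax 0.114 body z 0.095 [ 6.  37.6] [44.  37.3] 89.9
scene [358. 232.] 232 zmax 0.113 body z 0.096 [  7.1 117.6] [36.9 43.7] 0.1
scene [389. 234.] 242 zmax 0.114 body z 0.096 [  2.8 197.6] [39.3 43.8] 0.4
tab [ 0.084 -0.001  0.212] [ 0.078 -0.029  0.188] [0.092 0.026 0.217]
tab [0.088 0.    0.211] [ 0.077 -0.033  0.179] [0.093 0.03  0.218]
[0.536 0.024 0.226] [-0.013 -0.011  1.987 -0.043  0.552 -1.508]
```

View pics/scene2.png

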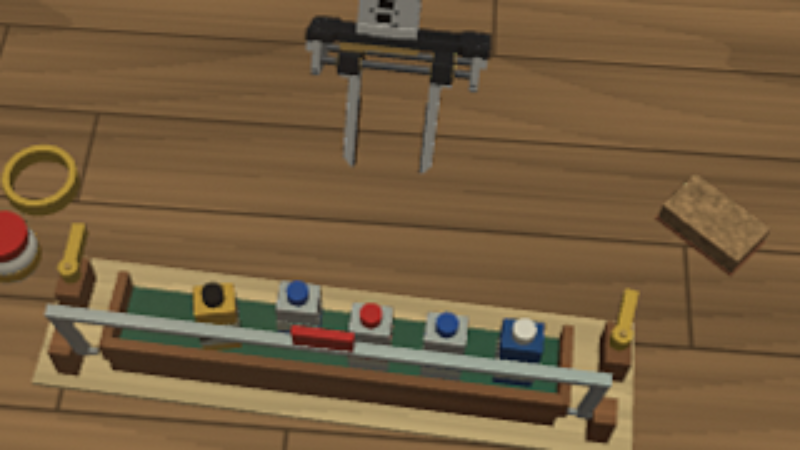

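All five stand in the lane, caps up (crop px ~(213,295), (297,293), (370,315), (447,323), (525,328)), and the bar is still raised at about 1.70 rad. Next I'll plan the bar sweep with closed fingertips.

```bash
cat > bar.py <<'E'
from path import *
Rb=Rtool([0,0,-1],ey)
rho=.152
def tcp(x,y,ztip): return rack(x,y,ztip+.019)
def tip(phi,ov=0.0):   # tip centre for bar angle phi
    return .065-rho*np.cos(phi)+.005*np.sin(phi)+.008, .045+rho*np.sin(phi)+.005*np.cos(phi)-ov
if __name__=="__main__":
    p,R,ob=cur(); q=ob["qpos"]
    print("now->over",rel(p,R,tcp(.112,0,.245),Rb))
    q=chk(p,R,q,tcp(.112,0,.245),Rb); q=chk(tcp(.112,0,.245),Rb,q,tcp(.112,0,.192),Rb)
    prev=(.112,.192)
    for f in np.arange(1.6,-.21,-.2):
        x,z=tip(max(f,0)); qn,c=ik(tcp(x,0,z),Rb,q,K,lo,hi); print(round(f,2),"tool shift/.25 from start: x %.3f z %.3f"%(-(x-.112)/.25,-(z-.192)/.25),"rack",x,z,qn,"%.0e"%c); q=qn
E
python3 bar.py
```

```text
now->over [-0.845 -0.144  0.412 -0.     0.098  0.001]
maxstep 0.15 cost 5e-18 end [-0.078  0.841  0.613  0.     1.688 -1.598]
maxstep 0.01 cost 5e-23 end [-0.078  0.847  0.721 -0.     1.574 -1.598]
1.6 tool shift/.25 from start: x 0.118 z -0.019 rack 0.08243619540500344 0.19678919005080234 [-0.079  0.755  0.864 -0.     1.522 -1.599] 1e-19
1.4 tool shift/.25 from start: x 0.240 z -0.015 rack 0.0520922429291057 0.19563819467274718 [-0.08   0.673  1.001 -0.     1.468 -1.601] 5e-19
1.2 tool shift/.25 from start: x 0.358 z 0.014 rack 0.022581816749381776 0.18848172983940176 [-0.082  0.603  1.128 -0.     1.411 -1.602] 1e-18
1.0 tool shift/.25 from start: x 0.468 z 0.066 rack -0.004918595567917728 0.17560510122014097 [-0.083  0.546  1.244 -0.     1.351 -1.603] 2e-18
0.8 tool shift/.25 from start: x 0.565 z 0.138 rack -0.029312639366271494 0.15752165936346332 [-0.084  0.506  1.348 -0.     1.288 -1.605] 3e-18
0.6 tool shift/.25 from start: x 0.647 z 0.228 rack -0.0496278010992959 0.13495233403059378 [-0.085  0.483  1.437 -0.     1.222 -1.606] 2e-18
0.4 tool shift/.25 from start: x 0.708 z 0.333 rack -0.06505417937689525 0.10879689300092933 [-0.086  0.478  1.509 -0.     1.155 -1.607] 2e-19
0.2 tool shift/.25 from start: x 0.748 z 0.448 rack -0.07497677317789339 0.08009807117005556 [-0.087  0.493  1.561 -0.     1.088 -1.607] 3e-21
0.0 tool shift/.25 from start: x 0.764 z 0.568 rack -0.07899999999999999 0.050000000000000065 [-0.087  0.526  1.591 -0.     1.025 -1.607] 8e-26
-0.2 tool shift/.25 from start: x 0.764 z 0.568 rack -0.07899999999999999 0.049999999999999996 [-0.087  0.526  1.591 -0.     1.025 -1.607] 8e-26
```

>>> {"op": "play_rows", "data": {"motion": [[[-0.15,-0.01,-0.2,0,0.02,0,-1],[-0.24,-0.02,-0.23,0,0.04,0,-1],[-0.36,-0.04,-0.13,0,0.06,0,-1],[-0.5,-0.06,-0.03,0,0.08,0,-1],[-0.65,-0.09,0.06,0,0.098,0.001,-1],[-0.8,-0.12,0.15,0,0.098,0.001,-1],[-0.955,-0.144,0.247,0,0.098,0.001,-1],[-0.955,-0.144,0.247,0,0.098,0.001,-1],[-0.955,-0.144,0.247,0,0.098,0.001,-1]]]}}

```text
time_s: 33.75
ee_pos: [0.7661, -0.0234, 0.3113]
eef_rot: [-3.14, -0.003, 3.088]
force: [0.3, 0.6, 0.1]
grip_width: 0.0006
grip_force: 0.0
```

```bash
python3 - <<'E'
from bar import *
p,R,ob=cur(); print(p,ob["qpos"],ob["grip_width"]); q=p-O; print("rack",q@ex,q@ey,"tip z",p[2]-.019)
print("down",rel(p,R,tcp(.112,0,.192),Rb))
c=camera("top");cv2.imwrite("pics/t3.png",cv2.resize(c["frame"][90:240,230:450,::-1],(800,545)))
E
```

```text
[ 0.766 -0.023  0.311] [-0.078  0.861  0.473 -0.001  1.811 -1.595] 0.000595111014687
rack 0.11225721862364728 -0.00023633926247213643 tip z 0.292331326970904
down [-0.     0.002  0.401 -0.    -0.001 -0.001]
```

View pics/t3.png

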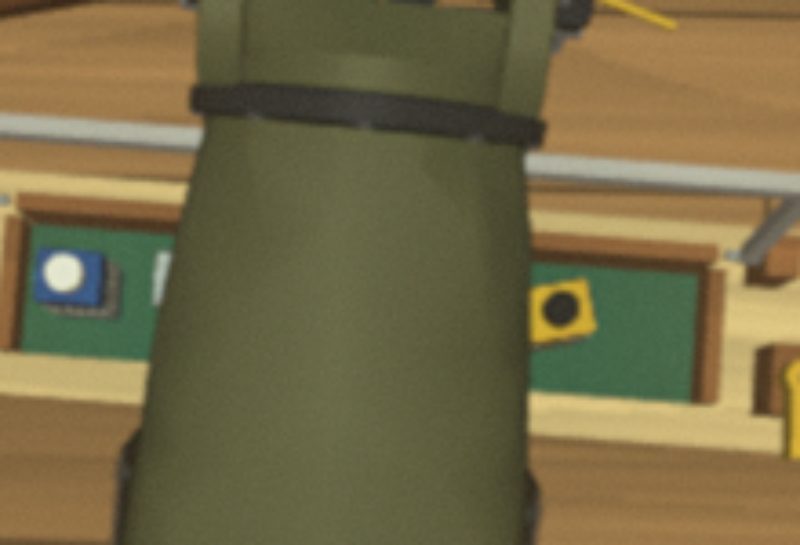

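>>> {"op": "play_rows", "data": {"motion": [[[0,0.002,0.15,0,0,0,-1],[0,0.002,0.3,0,0,0,-1],[0,0.002,0.4,0,-0.001,-0.001,-1],[0,0.002,0.4,0,-0.001,-0.001,-1],[0.05,0.002,0.395,0,-0.001,-0.001,-1],[0.1,0.002,0.385,0,-0.001,-0.001,-1],[0.15,0.002,0.384,0,-0.001,-0.001,-1],[0.2,0.002,0.384,0,-0.001,-0.001,-1],[0.24,0.002,0.385,0,-0.001,-0.001,-1],[0.24,0.002,0.385,0,-0.001,-0.001,-1]]]}}

```text
time_s: 34.8
ee_pos: [0.7046, -0.0193, 0.22]
eef_rot: [-3.14, 0.008, 3.094]
force: [0.7, 1.1, 0.9]
grip_width: 0.0005
grip_force: 0.0
```

```bash
cat > barm.py <<'E'
from plan import *
p,R,ob=cur(); q=p-O; print("tcp rack",q@ex,q@ey,p[2],"F",ob["force"],"t",ob["time_s"])
for n in("top","scene"):
    c=camera(n);P=cloud(c,c["T"]);f=c["frame"].astype(int); q=P-O;X,Y,z=q@ex,q@ey,P[...,2]
    g=(abs(f[...,0]-f[...,2])<25)&(f.min(-1)>90)&((abs(abs(Y)-.22)<.045))&(np.hypot(X-.065,z-.045)>.118)&(np.hypot(X-.065,z-.045)<.145)&(c["z_map"]>0)
    a=np.arctan2(z[g]-.045,.065-X[g]); print(n,g.sum(),"bar angle",np.median(a) if g.any() else None, "crossbar",np.median(np.c_[X[g],z[g]],0) if g.any() else None)
E
python3 barm.py
```

```text
tcp rack 0.050590757415898135 0.00079315670211931 0.22000905551139588 F [0.715 1.066 0.93 ] t 34.8
top 440 bar angle 1.383495217571106 crossbar [0.04 0.18]
scene 297 bar angle 1.381202394696028 crossbar [0.039 0.18 ]
```

>>> {"op": "play_rows", "data": {"motion": [[[0.06,0,0.012,0,0,0,-1],[0.118,0,0.029,0,0,0,-1],[0.175,0,0.053,0,0,0,-1],[0.228,0,0.081,0,0,0,-1],[0.278,0,0.115,0,0,0,-1],[0.325,0,0.153,0,0,0,-1],[0.368,0,0.196,0,0,0,-1],[0.407,0,0.243,0,0,0,-1],[0.44,0,0.294,0,0,0,-1],[0.44,0,0.294,0,0,0,-1]]]}}

```text
time_s: 35.9
ee_pos: [0.5948, -0.0142, 0.1432]
eef_rot: [-3.14, 0.005, 3.094]
force: [0.8, -1.2, 0.2]
grip_width: 0.0004
grip_force: 0.0
```

```bash
python3 barm.py
```

```text
tcp rack -0.059254995349006814 0.00029595775571732293 0.14321144951291703 F [ 0.811 -1.195  0.205] t 35.9
top 409 bar angle 0.5388121542501252 crossbar [-0.052  0.114]
scene 275 bar angle 0.5347067730679129 crossbar [-0.051  0.114]
```

>>> {"op": "play_rows", "data": {"motion": [[[0.015,0,0.025,0,0,0,-1],[0.028,0,0.054,0,0,0,-1],[0.042,0,0.09,0,0,0,-1],[0.055,0,0.13,0,0,0,-1],[0.068,0,0.169,0,0,0,-1],[0.074,0,0.205,0,0,0,-1],[0.08,0,0.24,0,0,0,-1],[0.083,0,0.265,0,0,0,-1],[0.084,0,0.28,0,0,0,-1],[0.084,0,0.28,0,0,0,-1]]]}}

```text
time_s: 37.0
ee_pos: [0.5746, -0.0133, 0.0736]
eef_rot: [-3.14, 0.006, 3.094]
force: [-0.5, 0.4, -0.5]
grip_width: 0.0005
grip_force: 0.0
```

```bash
python3 barm.py
```

```text
tcp rack -0.07952402718319464 0.00016235952301396799 0.07363700558362563 F [-0.483  0.386 -0.55 ] t 37.0
top 325 bar angle 0.06717423340519292 crossbar [-0.069  0.054]
scene 260 bar angle 0.06627044261137241 crossbar [-0.069  0.054]
```

>>> {"op": "play_rows", "data": {"motion": [[[0,0,0.006,0,0,0,-1],[0,0,0.012,0,0,0,-1],[0,0,0.018,0,0,0,-1],[0,0,0.022,0,0,0,-1],[0,0,0.024,0,0,0,-1],[0,0,0.024,0,0,0,-1]]]}}

```text
time_s: 37.7
ee_pos: [0.5751, -0.0134, 0.0698]
eef_rot: [-3.14, 0.008, 3.094]
force: [-7.5, 0.3, 17.9]
grip_width: 0.0001
grip_force: 9.0
```

```bash
python3 barm.py; python3 stand.py
```

```text
tcp rack -0.07897310319023111 0.0001571625056108514 0.0697674048393887 F [-7.482  0.297 17.882] t 37.7
top 328 bar angle 0.04635924297283371 crossbar [-0.069  0.051]
scene 251 bar angle 0.04427761717197221 crossbar [-0.07   0.051]
top [249. 166.] 280 zmax 0.113 body z 0.096 [  3.9 195.2] [36.5 43.9] 0.2
top [282. 167.] 276 zmax 0.113 body z 0.096 [  7.1 115.1] [44.1 36. ] 88.9
top [314. 170.] 269 zmax 0.112 body z 0.096 [ 7.3 35.2] [36.6 44.1] 0.1
top [383. 175.] 279 zmax 0.113 body z 0.096 [   5.1 -134. ] [36.1 44. ] 14.0
top [346. 177.] 204 zmax 0.113 body z 0.096 [ -5.2 -44.7] [43.9 28.8] 87.5
scene [266. 220.] 228 zmax 0.113 body z 0.095 [   3.4 -131.8] [38.6 44.6] 14.2
scene [299. 219.] 230 zmax 0.113 body z 0.095 [-10.1 -42.4] [37.5 43.3] 0.6
scene [328. 228.] 232 zmax 0.113 body z 0.096 [ 7.  37.9] [38.1 44.6] 2.9
scene [358. 232.] 228 zmax 0.113 body z 0.096 [  6.  117.7] [43.8 37.5] 89.7
scene [389. 234.] 240 zmax 0.113 body z 0.096 [  3.9 197.6] [44.3 39. ] 88.1
```

```bash
cat > btn.py <<'E'
from bar import *
def fing(phi,s,ov=0,r=.042):
    b=np.array([-np.cos(phi),-np.sin(phi)]);m=np.array([np.sin(phi),-np.cos(phi)])
    h=.008*abs(m[0])+.0125*abs(m[1]); f=np.array([-.02,.305])+r*b-(.007+h-ov)*m
    return f[0],s*f[1]
c=load("top2");P=cloud(c,c["T"]);hsv=cv2.cvtColor(c["frame"],cv2.COLOR_RGB2HSV);q=P-O;X,Y,z=q@ex,q@ey,P[...,2]
if __name__=="__main__":
    for s in(1,-1):
        m=(hsv[...,0]>15)&(hsv[...,0]<30)&(hsv[...,1]>150)&(hsv[...,2]>120)&(z>.06)&(z<.085)&(abs(s*Y-.305)<.06)&(X<.02)&(X>-.1)
        pts=np.c_[X[m],s*Y[m]].astype(np.float32);v=cv2.fitLine(pts,cv2.DIST_L2,0,.01,.01).ravel()
        if v[0]>0: v[:2]*=-1
        print("btn",s,m.sum(),"angle",np.arctan2(-v[1],-v[0]),pts.min(0),pts.max(0),np.median(z[m]))
    p,R,ob=cur(); print("tcp",p)
    for s in(1,-1):
        x0,y0=-.062,s*.347
        print("side",s,"from here to above",rel(p,R,rack(x0,y0,.19),Rb),"world",rack(x0,y0,.19))
        q=ob["qpos"];q=chk(p,R,q,rack(x0,y0,.19),Rb);q=chk(rack(x0,y0,.19),Rb,q,rack(x0,y0,.077),Rb)
        for f in(0,.3,.6,.9,1.2,1.4,1.57):
            x,y=fing(f,s); print(f,"rack",x,y,"tool shift from descent",-(x-x0)/.25,(y-y0)/.25)
E
python3 btn.py
```

```text
btn 1 165 angle -0.1766741 [-0.079  0.293] [-0.013  0.319] 0.07342670518765959
btn -1 198 angle -0.051860902 [-0.08   0.296] [-0.013  0.318] 0.07283279691645694
tcp [ 0.575 -0.013  0.07 ]
side 1 from here to above [-0.077  1.386 -0.482 -0.     0.001  0.001] world [0.61  0.332 0.19 ]
maxstep 0.06 cost 8e-20 end [ 0.446  0.657  1.083  0.     1.402 -1.074]
maxstep 0.01 cost 5e-20 end [ 0.446  0.757  1.186  0.     1.198 -1.074]
0 rack -0.062 0.3245 tool shift from descent -0.0 -0.08999999999999986
0.3 rack -0.06642044698898508 0.3129424242308686 tool shift from descent 0.01768178795594033 -0.1362303030765255
0.6 rack -0.0669924064093602 0.2993052577311244 tool shift from descent 0.019969625637440813 -0.1907789690755024
0.9 rack -0.06258626310652136 0.2851769170052213 tool shift from descent 0.002345052426085459 -0.2472923319791147
1.2 rack -0.05291451903040055 0.272734004670785 tool shift from descent -0.0363419238783978 -0.29706398131685985
1.4 rack -0.04389933341287838 0.26650194431223084 tool shift from descent -0.07240266634848647 -0.32199222275107653
1.57 rack -0.035043392510011845 
[... 383 characters left out ...]
999999999999986
0.3 rack -0.06642044698898508 -0.3129424242308686 tool shift from descent 0.01768178795594033 0.1362303030765255
0.6 rack -0.0669924064093602 -0.2993052577311244 tool shift from descent 0.019969625637440813 0.1907789690755024
0.9 rack -0.06258626310652136 -0.2851769170052213 tool shift from descent 0.002345052426085459 0.2472923319791147
1.2 rack -0.05291451903040055 -0.272734004670785 tool shift from descent -0.0363419238783978 0.29706398131685985
1.4 rack -0.04389933341287838 -0.26650194431223084 tool shift from descent -0.07240266634848647 0.32199222275107653
1.57 rack -0.035043392510011845 -0.2630119661422069 tool shift from descent -0.10782642995995262 0.3359521354311723
```

>>> {"op": "play_rows", "data": {"motion": [[[0,0,-0.05,0,0,0,-1],[0,0,-0.2,0,0,0,-1],[0,0,-0.35,0,0,0,-1],[0,0,-0.48,0,0,0,-1],[0,0,-0.48,0,0,0,-1]]]}}

```text
time_s: 38.4
ee_pos: [0.5755, -0.0132, 0.1932]
eef_rot: [-3.14, 0.015, 3.094]
force: [0.1, -0.2, 0.1]
grip_width: 0.0002
grip_force: 0.0
```

```bash
python3 btn.py|grep -E "side|tcp"; python3 barm.py
```

```text
tcp [ 0.576 -0.013  0.193]
side 1 from here to above [-0.071  1.387  0.011 -0.     0.002  0.001] world [0.61  0.332 0.19 ]
side -1 from here to above [-0.062 -1.389  0.016 -0.     0.002  0.001] world [ 0.575 -0.361  0.19 ]
tcp rack -0.07859424671877199 0.0002977598611724278 0.19316539345956998 F [ 0.076 -0.204  0.12 ] t 38.4
top 326 bar angle 0.04697795611871336 crossbar [-0.069  0.051]
scene 253 bar angle 0.046197036756151125 crossbar [-0.069  0.051]
```

>>> {"op": "play_rows", "data": {"motion": [[[0,0.15,0,0,0.002,0.001,-1],[0,0.35,0,0,0.002,0.001,-1],[-0.02,0.55,0,0,0.002,0.001,-1],[-0.04,0.75,0,0,0.002,0.001,-1],[-0.06,0.9,0,0,0.002,0.001,-1],[-0.07,1,0,0,0.002,0.001,-1],[-0.07,1,0,0,0.002,0.001,-1]]]}}

```text
time_s: 39.2
ee_pos: [0.6024, 0.2385, 0.1856]
eef_rot: [-3.139, -0.008, 3.091]
force: [-1.1, -1.7, -0.5]
grip_width: 0.0005
grip_force: 0.0
```

>>> {"op": "play_rows", "data": {"motion": [[[0,0.15,0,0,0,0,-1],[0,0.3,0.01,0,0,0,-1],[0,0.387,0.02,0,0,0,-1],[0,0.387,0.05,0,0,0,-1],[0,0.387,0.2,0,0,0,-1],[0,0.387,0.35,0,0,0,-1],[0,0.387,0.45,0,0,0,-1],[0,0.387,0.46,0,0,0,-1],[0,0.387,0.46,0,0,0,-1]]]}}

```text
time_s: 40.1
ee_pos: [0.6079, 0.331, 0.0726]
eef_rot: [-3.14, -0.006, 3.087]
force: [-0.5, 0.7, -0.2]
grip_width: 0.0005
grip_force: 0.0
```

```bash
python3 - <<'E'
from bar import *
p,R,ob=cur();q=p-O;print("rack",q@ex,q@ey,p[2],ob["force"],ob["eef_rot"])
E
```

```text
rack -0.06366788237855583 0.3457414575790903 0.07263403596407467 [-0.469  0.742 -0.25 ] [-3.14  -0.006  3.087]
```

>>> {"op": "play_rows", "data": {"motion": [[[-0.003,-0.03,-0.014,0,0,0,-1],[-0.007,-0.08,-0.014,0,0,0,-1],[0.011,-0.131,-0.014,0,0,0,-1],[0.013,-0.186,-0.014,0,0,0,-1],[-0.004,-0.242,-0.014,0,0,0,-1],[-0.043,-0.292,-0.014,0,0,0,-1],[-0.079,-0.317,-0.014,0,0,0,-1],[-0.112,-0.33,-0.014,0,0,0,-1],[-0.12,-0.331,-0.014,0,0,0,-1],[-0.12,-0.331,-0.014,0,0,0,-1]]]}}

```text
time_s: 41.1
ee_pos: [0.6329, 0.2475, 0.076]
eef_rot: [-3.139, -0.009, 3.088]
force: [-10.5, -4.8, 6.8]
grip_width: 0.0006
grip_force: 5.8
```

>>> {"op": "play_rows", "data": {"motion": [[[0.06,0,-0.02,0,0,0,-1],[0.08,0,-0.15,0,0,0,-1],[0.08,0,-0.3,0,0,0,-1],[0.08,-0.1,-0.45,0,0,0,-1],[0.08,-0.3,-0.45,0,0,0,-1],[0.08,-0.5,-0.45,0,0,0,-1],[0.08,-0.7,-0.45,0,0,0,-1],[0.08,-0.9,-0.45,0,0,0,-1],[0.08,-1,-0.45,0,0,0,-1],[0.08,-1,-0.45,0,0,0,-1]]]}}

```text
time_s: 42.1
ee_pos: [0.601, -0.0037, 0.1893]
eef_rot: [-3.14, -0.005, 3.084]
force: [-0.4, 0.4, -0.2]
grip_width: 0.0003
grip_force: 0.0
```

```bash
cat > bm.py <<'E'
from bar import *
p,R,ob=cur();q=p-O;print("tcp rack",q@ex,q@ey,p[2],ob["force"],ob["time_s"])
print("to right above",rel(p,R,rack(-.062,-.338,.19),Rb))
for n in("top","scene"):
    c=camera(n);P=cloud(c,c["T"]);hsv=cv2.cvtColor(c["frame"],cv2.COLOR_RGB2HSV);q=P-O;X,Y,z=q@ex,q@ey,P[...,2]
    for s in(1,-1):
        m=(hsv[...,0]>15)&(hsv[...,0]<30)&(hsv[...,1]>150)&(hsv[...,2]>120)&(z>.06)&(z<.085)&(abs(s*Y-.29)<.075)&(X<.02)&(X>-.1)
        if m.sum()<20: continue
        pts=np.c_[X[m],s*Y[m]].astype(np.float32);v=cv2.fitLine(pts,cv2.DIST_L2,0,.01,.01).ravel()
        g=np.array([-.02,.305])-pts.mean(0)
        if g@v[:2]<0: v[:2]*=-1
        print(n,"btn",s,m.sum(),"angle",np.arctan2(v[1],v[0]))
E
python3 bm.py
```

```text
tcp rack -0.053643747098897916 0.01115333020826445 0.18927398743312626 [-0.371  0.41  -0.17 ] 42.1
to right above [ 0.024 -1.397 -0.    -0.    -0.001 -0.001]
top btn 1 167 angle 1.7560092
top btn -1 197 angle -0.05730804
scene btn 1 125 angle 1.7653859
scene btn -1 108 angle -0.031010417
```

>>> {"op": "play_rows", "data": {"motion": [[[0,-0.15,0,0,0,0,-1],[0,-0.35,0,0,0,0,-1],[0.01,-0.55,0,0,0,0,-1],[0.01,-0.75,0,0,0,0,-1],[0.02,-0.9,0,0,-0.001,-0.001,-1],[0.024,-1,0,0,-0.001,-0.001,-1],[0.024,-1,0,0,-0.001,-0.001,-1]]]}}

```text
time_s: 42.9
ee_pos: [0.5814, -0.2513, 0.1892]
eef_rot: [-3.14, 0.0, 3.093]
force: [0.3, 0.8, -0.6]
grip_width: -0.0001
grip_force: 0.0
```

>>> {"op": "play_rows", "data": {"motion": [[[0,-0.15,0,0,0,0,-1],[0,-0.3,0,0,0,0,-1],[0,-0.397,0,0,0,0,-1],[0,-0.397,0.05,0,0,0,-1],[0,-0.397,0.2,0,0,0,-1],[0,-0.397,0.35,0,0,0,-1],[0,-0.397,0.44,0,0,0,-1],[0,-0.397,0.44,0,0,0,-1],[0,-0.397,0.44,0,0,0,-1]]]}}

```text
time_s: 43.8
ee_pos: [0.5776, -0.3476, 0.0803]
eef_rot: [-3.14, 0.001, 3.096]
force: [0.9, 0.3, 1.1]
grip_width: 0.0
grip_force: 0.0
```

```bash
python3 bm.py|head -1
```

```text
tcp rack -0.05965584968832796 -0.33351767345403227 0.08029527984267415 [0.889 0.315 1.06 ] 43.8
```

>>> {"op": "play_rows", "data": {"motion": [[[0.009,0.03,0,0,0,0,-1],[0.027,0.082,0,0,0,0,-1],[0.029,0.137,0,0,0,0,-1],[0.02,0.193,0,0,0,0,-1],[-0.01,0.243,0,0,0,0,-1],[-0.035,0.268,0,0,0,0,-1],[-0.06,0.28,0,0,0,0,-1],[-0.075,0.282,0,0,0,0,-1],[-0.075,0.282,0,0,0,0,-1]]]}}

```text
time_s: 44.8
ee_pos: [0.5992, -0.2796, 0.0794]
eef_rot: [-3.14, 0.001, 3.095]
force: [0.7, 0.1, 0.0]
grip_width: 0.0007
grip_force: 0.0
```

>>> {"op": "play_rows", "data": {"motion": [[[0.06,0,-0.02,0,0,0,-1],[0.08,0,-0.15,0,0,0,-1],[0.08,0,-0.3,0,0,0,-1],[0.08,0.1,-0.45,0,0,0,-1],[0.08,0.3,-0.5,0,0,0,-1],[0.08,0.5,-0.5,0,0,0,-1],[0.08,0.7,-0.5,0,0,0,-1],[0.08,0.9,-0.5,0,0,0,-1],[0.08,1,-0.5,0,0,0,-1],[0.08,1,-0.5,0,0,0,-1]]]}}

```text
time_s: 45.8
ee_pos: [0.5905, -0.0259, 0.2044]
eef_rot: [-3.141, 0.001, 3.098]
force: [0.6, -1.0, 0.6]
grip_width: 0.0007
grip_force: 0.0
```

```bash
python3 bm.py; python3 barm.py; python3 stand.py
```

```text
tcp rack -0.06299749713997274 -0.011611925149696684 0.2044121285963009 [ 0.582 -1.048  0.621] 45.8
to right above [ 0.004 -1.306  0.059 -0.     0.     0.001]
top btn 1 169 angle 1.756784
top btn -1 177 angle 1.5820452
scene btn 1 124 angle 1.7850795
scene btn -1 111 angle 1.6062096
tcp rack -0.06282858387922699 -0.014624102520435386 0.20430301662224035 F [-0.232 -1.157 -0.177] t 45.9
top 334 bar angle 0.04712854529840692 crossbar [-0.069  0.051]
scene 256 bar angle 0.045066203794104476 crossbar [-0.07   0.051]
top [249. 166.] 282 zmax 0.113 body z 0.096 [  4. 195.] [44.  35.9] 89.9
top [281. 167.] 267 zmax 0.113 body z 0.096 [  7.3 115.1] [44.  36.2] 89.4
top [388. 174.] 119 zmax 0.113 body z 0.096 [   8.5 -146.8] [36.  17.8] 16.3
scene [266. 220.] 226 zmax 0.113 body z 0.096 [   4.4 -131.2] [36.6 44. ] 14.6
scene [299. 219.] 230 zmax 0.114 body z 0.096 [ -9.3 -42.5] [43.8 38.6] 88.6
scene [328. 228.] 231 zmax 0.114 body z 0.096 [ 6.2 37.6] [36.6 44. ] 0.4
scene [358. 232.] 234 zmax 0.113 body z 0.095 [  6.5 118.1] [39.4 44.5] 3.6
scene [389. 234.] 242 zmax 0.113 body z 0.096 [  3.8 197.7] [43.4 38.7] 89.9
```

The right button is square at 1.58, but the left ran on to its stop at 1.75. I'll nudge the left one back to square.

```bash
python3 - <<'E'
from bar import *
p,R,ob=cur(); print(rel(p,R,rack(.03,.263,.19),Rb)); q=chk(p,R,ob["qpos"],rack(.03,.263,.19),Rb); chk(rack(.03,.263,.19),Rb,q,rack(.03,.263,.08),Rb)
E
```

```text
[-0.373  1.114  0.056 -0.     0.     0.   ]
maxstep 0.06 cost 8e-20 end [ 0.287  0.773  0.894  0.     1.475 -1.234]
maxstep 0.01 cost 8e-20 end [ 0.287  0.857  1.004  0.     1.28  -1.234]
```

>>> {"op": "play_rows", "data": {"motion": [[[-0.03,0.1,0,0,0,0,-1],[-0.08,0.28,0,0,0,0,-1],[-0.15,0.46,0.02,0,0,0,-1],[-0.2,0.64,0.03,0,0,0,-1],[-0.27,0.82,0.04,0,0,0,-1],[-0.33,0.95,0.05,0,0,0,-1],[-0.373,1,0.056,0,0,0,-1],[-0.373,1,0.056,0,0,0,-1]]]}}

```text
time_s: 46.9
ee_pos: [0.6959, 0.2173, 0.1885]
eef_rot: [-3.14, -0.0, 3.095]
force: [0.7, -1.1, -0.4]
grip_width: 0.0002
grip_force: 0.0
```

>>> {"op": "play_rows", "data": {"motion": [[[0,0.05,0,0,0,0,-1],[0,0.114,0,0,0,0,-1],[0,0.114,0.05,0,0,0,-1],[0,0.114,0.2,0,0,0,-1],[0,0.114,0.35,0,0,0,-1],[0,0.114,0.43,0,0,0,-1],[0,0.114,0.43,0,0,0,-1],[0,0.114,0.43,0,0,0,-1]]]}}

```text
time_s: 47.7
ee_pos: [0.6969, 0.2448, 0.0831]
eef_rot: [-3.14, 0.001, 3.094]
force: [0.2, -0.5, 1.0]
grip_width: 0.0006
grip_force: 0.0
```

```bash
python3 bm.py|grep -E "tcp|btn 1"
```

```text
tcp rack 0.029637601116567488 0.2641057578806826 0.08309287486549038 [ 0.232 -0.506  1.033] 47.7
```

>>> {"op": "play_rows", "data": {"motion": [[[0.03,0,0,0,0,0,-1],[0.06,0,0,0,0,0,-1],[0.09,0,0,0,0,0,-1],[0.112,0,0,0,0,0,-1],[0.112,0,0,0,0,0,-1],[0.06,0,0,0,0,0,-1],[0.04,0,-0.1,0,0,0,-1],[0.04,0,-0.25,0,0,0,-1],[0.04,0,-0.45,0,0,0,-1],[0.04,0,-0.45,0,0,0,-1]]]}}

```text
time_s: 48.8
ee_pos: [0.6887, 0.2461, 0.2034]
eef_rot: [3.139, 0.012, 3.094]
force: [0.3, 0.2, 0.8]
grip_width: 0.0003
grip_force: 0.0
```

>>> {"op": "play_rows", "data": {"motion": [[[0.1,0,-0.1,0,0,0,-1],[0.3,0,-0.2,0,0,0,-1],[0.5,0,-0.25,0,0,0,-1],[0.7,0,-0.3,0,0,0,-1],[0.9,0,-0.35,0,0,0,-1],[0.9,0,-0.35,0,0,0,-1],[0.9,0,-0.35,0,0,0,-1]]]}}

```text
time_s: 49.5
ee_pos: [0.4614, 0.2567, 0.2836]
eef_rot: [-3.141, 0.003, 3.096]
force: [0.3, 0.1, 0.4]
grip_width: 0.0004
grip_force: 0.0
```

```bash
python3 bm.py; python3 barm.py; python3 stand.py; python3 -c "
from h import *
c=camera('scene');cv2.imwrite('pics/end.png',cv2.resize(c['frame'][110:290,160:480,::-1],(800,450)))"
```

```text
tcp rack -0.20622901654553735 0.2641128457906361 0.2836262401380089 [0.276 0.142 0.42 ] 49.5
to right above [-0.565 -2.411  0.377 -0.     0.001  0.001]
top btn 1 169 angle 1.720717
top btn -1 178 angle 1.5857258
scene btn 1 120 angle 1.734846
scene btn -1 113 angle 1.6011052
tcp rack -0.20479385721825172 0.2637612858771304 0.28204349724467764 F [ 0.999 -0.461 -0.285] t 49.6
top 329 bar angle 0.04846322464394331 crossbar [-0.069  0.051]
scene 256 bar angle 0.04666811984281846 crossbar [-0.069  0.051]
top [249. 166.] 282 zmax 0.113 body z 0.096 [  3.8 194.9] [35.9 44. ] 0.3
top [282. 167.] 277 zmax 0.113 body z 0.096 [  7.1 115.1] [43.9 36. ] 89.4
top [314. 170.] 273 zmax 0.113 body z 0.096 [ 6.8 35.3] [36. 44.] 0.9
top [383. 175.] 282 zmax 0.113 body z 0.096 [   5.3 -133.9] [36.5 44.2] 14.4
top [347. 178.] 273 zmax 0.112 body z 0.096 [ -8.9 -45. ] [43.8 36.4] 89.1
scene [265. 220.] 227 zmax 0.113 body z 0.095 [   3.9 -131.5] [39.3 43.5] 14.7
scene [299. 219.] 227 zmax 0.114 body z 0.096 [-10.4 -42.4] [38.4 43.6] 1.5
scene [328. 228.] 229 zmax 0.113 body z 0.095 [ 6.7 37.5] [37. 44.] 0.0
scene [358. 232.] 234 zmax 0.114 body z 0.095 [  6.8 117.7] [43.7 37.8] 89.7
scene [389. 234.] 243 zmax 0.114 body z 0.096 [  3.9 197.4] [37.2 43.7] 2.1
```

View pics/end.png

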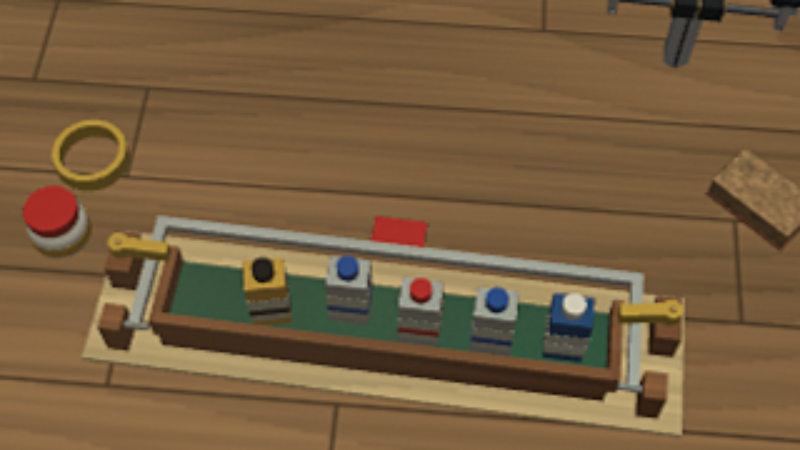

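The final view shows all five tins upright in the lane with the bar down in front (tab at px (400,232)). Both turnbuttons lie across its arms (px (140,246) and (650,311)), the bystanders are in place, and the arm is clear.

```bash
python3 -c "
from station import workorder
print(workorder.hand_in())"
```

```text
the job is handed in; nothing more can be done
None
```

The job is handed in, with no verdict returned: all five tins stand on the strip, the keeper bar is fully down and both turnbuttons are across its arms (right about 1.59 rad, left about 1.72, some 8° past square).

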